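# Pull the heater relay from the melter's control box and latch the lid

## Robot

A 6-joint arm with a two-finger parallel gripper is mounted at the origin on the work surface; the furniture and walls round the work are solid. World frame = base frame: x ahead of the robot, y to its left, z up, the work surface at z = 0. Lengths are in m, angles in rad, forces in N, time in s.
With the tool pointing down it reaches from about 0.425 to 0.95 m from the base axis. Payload 3.5 kg.
Tool frame: the origin (TCP) lies midway between the tips of the shut fingers; the grasp point (between the pads) lies 19 mm behind it; z points along the fingers, y is the line along which they close (so a half turn about z gives the same grasp; the last joint's range is limited). The gripper opens to 85 mm and grips with 20 to 120 N. Pads are 22 mm wide; open, the fingers measure 114 mm over their backs; the gripper's body (76 mm by 85 mm) begins 54 mm behind the grasp point. The pads swing forward as they close: fully open they stand 13 mm farther back than shut.
Start: joints at [0.983, 0.286, 1.577, -0, 1.279, -0.15], TCP at [0.286, 0.611, 0.231] pointing down, gripper open.
Joint ranges: [-2.77, 2.77], [-0.9, 2.22], [0.21, 2.48], [-1.53, 4.67], [0.24, 2.81], [-2.84, 2.84]. Speed limits (rad/s): [2.79, 2.79, 3.14, 3.14, 3.14, 3.14].

## Interface

Orientations are given as a 3x3 rotation matrix whose columns are the frame's x, y, z axes.
In Python, from rig import sense, snapshot, camera_params, hand_in, search_frame, masks_of, spot_point gives the robot as it stands. The module is installed in compiled form; this text tells all that it offers.
- The arm moves only by the shell command python3 -m inch 'ROWS'. ROWS is JSON, a list of rows, each a list of 5 numbers: the opening in per cent of the stroke, from 0 (shut) to 100 (fully open), then the shift along the world's x, y, z in cm, then the turn about the world's z in degrees. In form: [[jaw, dx, dy, dz, yaw], ...]. A call has 1 to 5 rows; each row shifts and turns the commanded pose from where the row before left it; what a row does not reach is not made up. A row lasts 1/12 s, in which the tool goes at most 41.7 mm and 7.16 degrees, less where a joint would pass 70% of its speed; a pose out of reach is approached as far as the arm can. A call is refused whole if a number of a shift passes 4.17 or a number of a turn 7.16, either way. A call with a gripper value outside its range is refused whole. The fingers move at their own pace and stop on an object; the grip force is fixed at half the most. Time passes only in rows, so rows that do not move let the fingers close. It gives the time, the measured TCP pose, the force, the opening and the grip force at its end, in the units of the state.
- sense(): the state, without advancing time (a new reading comes with each control period).
- snapshot(name): name is "scene" or "top" or "wrist"; returns the picture (400x640x3 uint8, blue, green, red); there is no depth.
- camera_params(name): a dict with "intrinsics" (3x3 intrinsics, pixels), "k1" (the pictures are not rectified: a ray, as slopes to the right and down, at radius r is drawn at 1 + k1 r^2 times it, then the intrinsics apply), "cam_to_world" (4x4, takes a point from camera to world coordinates). Camera axes: x right, y up, looking along -z (the intrinsics and any distortion apply to the point x, -y, -z); pixel columns grow to the right and rows downward; lengths in m; the calibration is good to about 2 mm. A picture is of the moment at which its call begins: read the wrist's pose just before it. camera_params takes no time and is no camera call; for the wrist camera it gives the pose at the moment of the call.
- hand_in(): hands the job in; it is judged then, once.
Trained networks look in the newest picture that a camera, given by its name, has taken for a name from the list of things; names that differ only in an ending like _2 or _b are one class to them, and where a whole thing is asked for, a point or a joint stands for the part that bears it (a point fixed in the world has none). Each returns a list of dicts, best first, with "conf" (0 to 1); they miss things now and then, are a little off and sometimes report something else, mostly with a low value. They report only what shows in the picture. A call takes as long as a camera call. They do not tell look-alikes from the thing itself.
- search_frame(camera, query): "xyz" ([x, y, z] in m, in world coordinates, good to about 4 mm: the middle of the surface that is visible of it).
- masks_of(camera, query): "mask" (400x640 bool, what is visible of it).
- spot_point(camera, query): "xyz" ([x, y, z] in m, in world coordinates, good to about 4 mm: a listed point, or the origin of a listed thing).
The state is a dict: "clock": time; "joint_pos": joint angles; "qvel": joint speeds; "tau": joint torques, N m; "tcp_pos": TCP position; "ee_rot": TCP orientation; "contact_force": force on the tool from outside, world axes, zero at the start; "moment": the same for the moment, N m; "finger_gap": finger opening in m; "grasp_force": force on a finger pad.
Only numpy, scipy, OpenCV 4.12 (cv2) and the standard library are available. Lean on these libraries where they do the work, as an engineer would, in place of code of your own. Each camera call takes 0.05 s, during which the arm holds its last target. There are 200 camera calls.

## Task

The wax melter is being taken out of service: pull the tall clear plug-in relay out of its tight socket in the open control box, rocking it a little from side to side as you ease it up so that the socket is not dragged off its rail, and put it in the metal parts tray. Then push the box's hinged lid down until its latch snaps in. Do not knock the candle glass, the beaker or the roll of tape aside.

Things in the scene. Friction and masses are not known exactly. Their poses are not given: they have to be found in the camera images.
- relay_mid (a point): Centre of the relay's clear case (copper coil inside, black base): 28 (x) x 36 (y) x 43 mm tall, base flange 30 x 38 x 5 mm, 70 to 120 g; the point is 21.5 mm above its underside. z is the relay's own up axis, the way it leaves the socket; y runs along the box. In the socket z leans 30 degrees from vertical to the box's front. Hold it across y, fingers along its z.
- relay: The same relay; origin at the centre of its underside, axes as above. Four brass blades point down from the underside: 2.5 mm thick (x), 5 mm wide (y), 15.5 mm long, 16 mm apart in x, 22 mm in y. Each has two round beads, 8 and 13 mm below the underside, over which a sprung contact in the socket must slip: at 4 and 9 mm of lift. Clear of the socket after 16 mm.
- seat (a point): Centre of the black socket's top face, 44 mm (y) x 40 mm, on which the relay's underside sits; z out of the socket. A straight pull must lift four beads at once and drags the socket off its rail first. Rocked about the relay's x axis, 7 to 10 degrees each way, under a pull of less than 8 N, one side's beads slip past while the other side stays. Do not rock about y.
- relay_socket (a joint): Lift in m of the relay socket off its rail: 0 clipped home, at most 0.008. The clip gives way at about 13 N of pull along the socket's z.
- tray: Low open aluminium parts tray, fixed, 118 x 158 mm over the rims (x by y), rims 23 mm high; origin at the centre of its underside on the table, z up.
- tray_floor (a point): Centre of the tray's inner floor, 2.5 mm above the table; flat over 104 mm (x) by 144 mm (y).
- lid (a joint): Angle of the box's lid: 0 shut, at most 1.92 rad open; a stiff hinge (about 0.17 N m) keeps it where it is left. Shut, it slopes 30 degrees, lower towards the robot. At the start it stands open at the back and leans over the box, so that the relay can be reached only with the tool leaning to the box's front, along the relay's axis.
- lid_hinge (a point): Point on the lid's hinge line, half-way along the box, fixed to the box: x to the back of the box, y along the hinge line, z up. The lid swings about this y axis.
- lid_edge (a point): Point on the lid's outer face, half-way along it, 150 mm from the hinge and 11 mm short of the free edge; x along the lid to the hinge, z out of the outer face (up when shut, to the back when open). The lid measures 161 mm from hinge to free edge and 246 mm along y, sheet 3 mm thick, flanges 10 mm.
- latch (a joint): Travel in m of the bevelled sprung bolt under the middle of the lid's free edge: 0 out, 0.010 pushed in. In the lid's last 15 mm the bolt rides over a strike behind the front wall; 5 to 12 N at the free edge drives it over, and it springs out to 0 under the strike as the lid reaches 0 to 0.02 rad.
- console: The control box, a grey steel console fixed to the table: 130 mm deep (x), 240 mm long (y), front wall 80 mm high, back wall 155 mm, open top sloping 30 degrees between; origin at the centre of its footprint on the table, front to its -x. The relay's top is 5 mm below the rim plane; the other parts inside stay 10 mm or more below the relay's middle and 60 mm or more to its side.
- glass: Bystander: candle glass with set wax, 84 mm across, 100 mm tall; origin at the centre of its underside.
- beaker: Bystander: graduated plastic beaker, 80x92x119 mm; origin at the centre of its underside.
- tape_roll: Bystander: roll of masking tape lying flat, 96 mm across, 25 mm high; origin at the centre of its underside.
There are look-alikes about, which are no part of the job. What is shaped like the relay but blue or red is not meant.

How it is judged:
By the outcome, as a careful person would: the job done as asked, in the order asked, and still so for the second after the job is handed in, with the robot touching nothing.
It also fails if it takes over 72 s, if anything falls off the work surface, if the arm or the gripper's body presses on something with over 40 N, if the wrist force passes 120 N, or if a joint passes its speed limit or range.

## Working session

There is one attempt and no reset: what is moved stays moved. The work goes in short steps, Python scripts to look and compute and a shell command to move; the robot and the scene stay as the last step left them, time stands still between calls to the robot, and variables do not carry over. Pictures are saved under pics/ and viewed, at most 10 in all, crops included, and the job is handed in when it is done.

```bash
mkdir -p pics; ls; cat > h.py <<'E'
import numpy as np, cv2
from rig import *
np.set_printoptions(precision=4,suppress=True)
def st():
    s=sense(); print({k:np.round(s[k],4).tolist() for k in s}); return s
def ray(cam,uv,P=None):
    P=P or camera_params(cam);K=np.array(P['intrinsics']);k=P['k1'];T=np.array(P['cam_to_world'])
    d=np.array([(uv[0]-K[0,2])/K[0,0],(uv[1]-K[1,2])/K[1,1]]);u=d.copy()
    for _ in range(20): u=d/(1+k*(u@u))
    v=T[:3,:3]@np.array([u[0],-u[1],-1]);return T[:3,3],v/np.linalg.norm(v)
def tri(rs):
    A=np.zeros((3,3));b=np.zeros(3)
    for o,d in rs:
        M=np.eye(3)-np.outer(d,d);A+=M;b+=M@o
    return np.linalg.solve(A,b)
def proj(cam,X,P=None):
    P=P or camera_params(cam);K=np.array(P['intrinsics']);T=np.array(P['cam_to_world'])
    c=T[:3,:3].T@(np.array(X)-T[:3,3]);u=np.array([c[0],-c[1]])/-c[2];u=u*(1+P['k1']*(u@u))
    return K[:2,:2]@u+K[:2,2]
E
python3 - <<'E'
from h import *
st()
for c in ['scene','top','wrist']:
    im=snapshot(c);cv2.imwrite(f'pics/{c}0.png',im)
    print(c,np.array(camera_params(c)['cam_to_world'])[:3].round(3).tolist())
    for q in ['relay_mid','seat','lid_edge','lid_hinge','console','tray_floor','glass','beaker','tape_roll']:
        print(q,[(np.round(d['xyz'],3).tolist(),round(d['conf'],2)) for d in spot_point(c,q)[:4]])
a=cv2.imread('pics/scene0.png');b=cv2.imread('pics/top0.png')
E
```

```text
pics
{'clock': 0.0, 'joint_pos': [0.983, 0.2872, 1.5782, 0.0, 1.2786, -0.15], 'qvel': [0.0005, -0.0003, 0.0004, 0.0001, -0.0002, 0.0002], 'tau': [0.0003, -40.5977, -29.2633, -0.0002, 0.0058, -0.0], 'tcp_pos': [0.2858, 0.6108, 0.2299], 'ee_rot': [[-0.9057, 0.4239, -0.0013], [0.4239, 0.9057, -0.002], [0.0004, -0.0023, -1.0]], 'contact_force': [0.4974, 0.0863, -0.2345], 'moment': [-0.0038, 0.0269, -0.0166], 'grasp_force': 0.0, 'finger_gap': 0.0853}
scene [[0.15, 0.484, -0.862, -0.412], [-0.989, 0.077, -0.128, -0.222], [0.005, 0.872, 0.49, 0.666]]
relay_mid [([0.599, -0.114, 0.102], 0.67), ([0.641, -0.288, 0.012], 0.66), ([0.501, 0.097, 0.013], 0.53), ([0.579, -0.106, -0.002], 0.44)]
seat [([0.611, -0.114, 0.078], 0.46)]
lid_edge [([0.602, -0.103, 0.3], 0.82)]
lid_hinge [([0.649, -0.097, 0.16], 0.64)]
console [([0.578, -0.099, -0.004], 0.62)]
tray_floor [([0.427, 0.273, 0.004], 0.73)]
glass [([0.641, 0.228, 0.001], 0.76), ([0.575, -0.101, -0.002], 0.52)]
beaker [([0.588, -0.415, -0.005], 0.8)]
tape_roll [([0.452, -0.406, -0.0], 0.95)]
top [[0.029, 0.991, -0.133, 0.415], [-0.999, 0.03, 0.01, -0.054], [0.014, 0.133, 0.991, 1.197]]
relay_mid [([0.604, -0.118, 0.1], 0.66), ([0.502, 0.1, 0.016], 0.56), ([0.646, -0.291, 0.015], 0.52)]
seat [([0.615, -0.117, 0.078], 0.47)]
lid_edge [([0.604, -0.1, 0.302], 0.81)]
lid_hinge [([0.647, -0.1, 0.158], 0.65)]
console [([0.579, -0.102, -0.002], 0.72)]
tray_floor [([0.431, 0.271, 0.002], 0.95)]
glass [([0.646, 0.22, -0.001], 0.7), ([0.607, -0.118, 0.1], 0.22)]
beaker [([0.585, -0.414, -0.001], 0.71)]
tape_roll [([0.448, -0.405, 0.001], 0.69), ([0.432, 0.27, 0.003], 0.59)]
wrist [[0.423, -0.856, -0.297, 0.209], [0.906, 0.4, 0.137, 0.648], [0.001, -0.327, 0.945, 0.374]]
relay_mid []
seat []
lid_edge []
lid_hinge []
console []
tray_floor []
glass []
beaker []
tape_roll []
```

View pics/scene0.png

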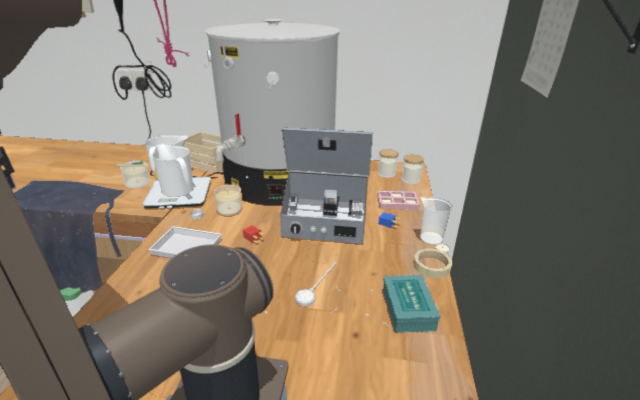

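View pics/top0.png

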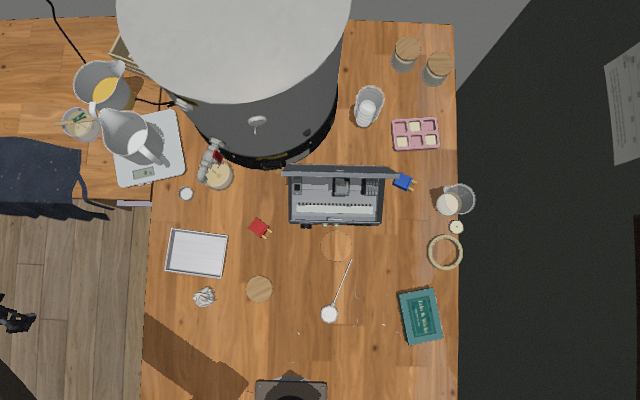

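The scene picture shows the open box at about (325,210) with the relay at (330,202). The look-alikes, red at (253,235) and blue at (388,220), lie loose on the table. The tray is at (187,243). The top picture shows the lid leaning over the box at (340,172), the tray at (196,253), the beaker at (460,200), the tape at (445,252) and the candle glass at (217,178).

The moves only offer yaw, so I'm first testing in free air how the arm behaves at the edge of its reach.

```bash
python3 -m inch '[[100,0,0,4,0],[100,0,0,4,0],[100,0,0,4,0],[100,0,0,4,0],[100,0,0,4,0]]'
python3 -m inch '[[100,2,-3,2,0],[100,2,-3,2,0],[100,2,-3,2,0],[100,2,-3,2,0],[100,2,-3,2,0]]'
python3 -m inch '[[100,0,0,4,0],[100,0,0,4,0],[100,0,0,4,0],[100,0,0,4,0],[100,0,0,4,0]]'
python3 -c "from h import *; st()"
```

```text
clock: 1.92
tcp_pos: [0.2859, 0.6111, 0.4335]
ee_rot: [[-0.906, 0.424, 0.0], [0.424, 0.906, 0.0], [-0.0, 0.0, -1.0]]
contact_force: [0.1, 0.3, 0.1]
finger_gap: 0.0856
grasp_force: 0.0
clock: 2.33
tcp_pos: [0.3865, 0.4599, 0.5325]
ee_rot: [[-0.906, 0.423, 0.0], [0.423, 0.906, 0.0], [-0.0, 0.0, -1.0]]
contact_force: [0.1, 0.1, 0.3]
finger_gap: 0.0855
grasp_force: 0.0
clock: 2.75
tcp_pos: [0.3854, 0.4604, 0.7338]
ee_rot: [[-0.906, 0.424, 0.001], [0.424, 0.906, 0.001], [-0.001, 0.001, -1.0]]
contact_force: [0.8, 0.4, 1.6]
finger_gap: 0.0857
grasp_force: 0.0
{'clock': 2.75, 'joint_pos': [0.705, 0.2573, 0.6967, 0.0, 2.1864, -0.4276], 'qvel': [0.0015, 0.7726, -1.9092, 0.002, 1.1264, 0.0005], 'tau': [0.3315, -39.5042, -20.773, -0.0045, -0.4474, 0.0001], 'tcp_pos': [0.3854, 0.4604, 0.7338], 'ee_rot': [[-0.9055, 0.4243, 0.0009], [0.4243, 0.9055, 0.0008], [-0.0005, 0.0011, -1.0]], 'contact_force': [0.7717, 0.3648, 1.5974], 'moment': [0.0633, -0.023, 0.0072], 'grasp_force': 0.0, 'finger_gap': 0.0857}
```

View pics/wrist0.png

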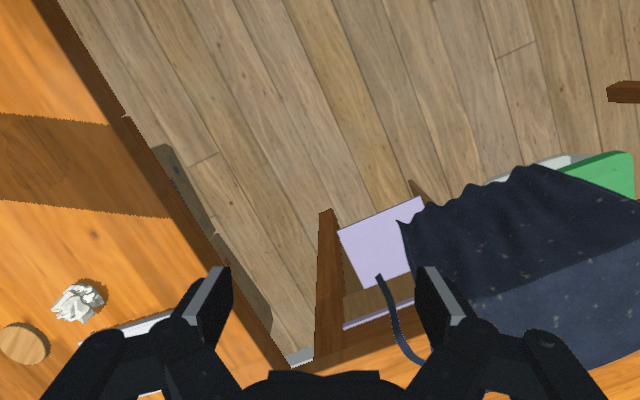

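The wrist view shows the table edge and the apron stool, with nothing needed for the job. I'm continuing upward to the edge of reach.

```bash
python3 -m inch '[[100,0,0,4,0],[100,0,0,4,0],[100,0,0,4,0]]'
python3 -c "from h import *; print(sense()['joint_pos'])"
python3 -m inch '[[100,0,0,4,0],[100,0,0,4,0]]'
python3 -c "from h import *; print(sense()['joint_pos'])"
python3 -m inch '[[100,0,0,4,0]]'
python3 -c "from h import *; print(sense()['joint_pos'])"
```

```text
clock: 3.0
tcp_pos: [0.3799, 0.453, 0.8147]
ee_rot: [[-0.906, 0.424, 0.002], [0.424, 0.906, 0.003], [-0.0, 0.004, -1.0]]
contact_force: [4.9, -4.5, 9.4]
finger_gap: 0.0855
grasp_force: 0.0
[ 0.7009  0.4763  0.2095  0.0022  2.4524 -0.4302]
clock: 3.17
tcp_pos: [0.3597, 0.4279, 0.8403]
ee_rot: [[-0.906, 0.424, 0.016], [0.424, 0.905, 0.021], [-0.006, 0.026, -1.0]]
contact_force: [0.4, 0.3, 0.4]
finger_gap: 0.0856
grasp_force: 0.0
[ 0.6876  0.4276  0.2147  0.0096  2.4737 -0.4374]
clock: 3.25
tcp_pos: [0.3444, 0.4116, 0.8581]
ee_rot: [[-0.906, 0.423, 0.031], [0.424, 0.905, 0.036], [-0.013, 0.046, -0.999]]
contact_force: [0.3, -0.1, 1.3]
finger_gap: 0.0857
grasp_force: 0.0
[ 0.6809  0.3973  0.21    0.0138  2.4873 -0.441 ]
```

```bash
python3 -m inch '[[100,2.6,3.1,2,0],[100,2.6,3.1,2,0]]'
python3 -c "from h import *; print(sense()['joint_pos'])"
python3 -m inch '[[100,2.2,2.6,4,0],[100,2.2,2.6,4,0]]'
python3 -c "from h import *; print(sense()['joint_pos'])"
```

```text
clock: 3.42
tcp_pos: [0.3658, 0.4385, 0.8427]
ee_rot: [[-0.905, 0.422, 0.055], [0.425, 0.903, 0.062], [-0.023, 0.079, -0.997]]
contact_force: [0.7, 0.2, -0.8]
finger_gap: 0.0853
grasp_force: 0.0
[ 0.6923  0.4276  0.21    0.0192  2.4219 -0.4258]
clock: 3.58
tcp_pos: [0.3769, 0.4499, 0.8367]
ee_rot: [[-0.905, 0.42, 0.069], [0.425, 0.902, 0.081], [-0.028, 0.102, -0.994]]
contact_force: [-0.2, 0.2, 0.2]
finger_gap: 0.0852
grasp_force: 0.0
[ 0.6928  0.4397  0.2099  0.0266  2.3872 -0.4199]
```

The tool tilts outward when the arm pushes at its reach limit, and the tilt stays. So I'll turn the tool so that its y is across the arm's azimuth, then tilt it 30° there.

```bash
python3 -m inch '[[100,1.4,-3.5,-1,7],[100,1.4,-3.5,-1,7],[100,1.4,-3.5,-1,7],[100,1.4,-3.5,0,7],[100,1.4,-3.5,0,7]]' >/dev/null
python3 -m inch '[[100,1.4,-3.5,0,5],[100,1.4,-3.5,0,0],[100,1.4,-3.5,0,0],[100,1.4,-3.5,0,0],[100,1.4,-3.5,0,0]]' >/dev/null
python3 -m inch '[[100,1.4,-3.5,0,0],[100,1.4,-3.5,0,0]]'
python3 -m inch '[[100,3,0,3,0],[100,3,0,3,0],[100,3,0,3,0],[100,3,0,3,0],[100,3,0,3,0]]'
python3 -c "from h import *; print(sense()['joint_pos'])"
python3 -m inch '[[100,4,0,0,0],[100,4,0,0,0],[100,4,0,0,0],[100,4,0,0,0],[100,4,0,0,0]]'
python3 -c "from h import *; print(sense()['joint_pos'])"
```

```text
clock: 4.58
tcp_pos: [0.5417, 0.0362, 0.8101]
ee_rot: [[-0.971, -0.238, 0.011], [-0.235, 0.967, 0.099], [-0.034, 0.093, -0.995]]
contact_force: [-0.4, 0.8, 1.3]
finger_gap: 0.0852
grasp_force: 0.0
clock: 5.0
tcp_pos: [0.5956, 0.0365, 0.8242]
ee_rot: [[-0.969, -0.237, 0.064], [-0.229, 0.967, 0.109], [-0.088, 0.091, -0.992]]
contact_force: [-1.1, -0.1, 0.8]
finger_gap: 0.0855
grasp_force: 0.0
[-0.159   0.4631  0.21    0.1787  2.4144 -1.8294]
clock: 5.42
tcp_pos: [0.7209, 0.0365, 0.7357]
ee_rot: [[-0.964, -0.238, 0.12], [-0.224, 0.968, 0.116], [-0.144, 0.085, -0.986]]
contact_force: [-0.3, -0.5, 0.1]
finger_gap: 0.0858
grasp_force: 0.0
[-0.1354  0.6062  0.21    0.1644  2.2146 -1.8348]
```

```bash
for i in 1; do python3 -m inch '[[100,2.9,0,2.9,0],[100,2.9,0,2.9,0],[100,2.9,0,2.9,0],[100,2.9,0,2.9,0],[100,2.9,0,2.9,0]]'; done
python3 -m inch '[[100,3.5,0,2,0],[100,3.5,0,2,0],[100,3.5,0,2,0],[100,3.5,0,2,0],[100,3.5,0,2,0]]'
python3 -m inch '[[100,3.5,0,2,0],[100,3.5,0,2,0],[100,3.5,0,2,0],[100,3.5,0,2,0],[100,3.5,0,2,0]]'
python3 -c "from h import *; print(sense()['joint_pos'])"
```

```text
clock: 5.83
tcp_pos: [0.7393, 0.0352, 0.7443]
ee_rot: [[-0.949, -0.235, 0.213], [-0.212, 0.969, 0.125], [-0.235, 0.074, -0.969]]
contact_force: [0.2, 0.2, 0.9]
finger_gap: 0.0855
grasp_force: 0.0
clock: 6.25
tcp_pos: [0.7954, 0.0346, 0.7185]
ee_rot: [[-0.924, -0.231, 0.304], [-0.199, 0.971, 0.133], [-0.326, 0.063, -0.943]]
contact_force: [-0.4, -0.5, 0.1]
finger_gap: 0.0854
grasp_force: 0.0
clock: 6.67
tcp_pos: [0.8457, 0.0346, 0.7001]
ee_rot: [[-0.888, -0.226, 0.399], [-0.185, 0.973, 0.139], [-0.42, 0.05, -0.906]]
contact_force: [-0.1, -0.9, -0.7]
finger_gap: 0.0852
grasp_force: 0.0
[-0.1357  0.6842  0.21    0.2009  1.8478 -1.8295]
```

```bash
python3 -m inch '[[100,3.2,-1.8,2,0],[100,3.2,-1.8,2,0],[100,3.2,-1.8,2,0],[100,3.2,-1.8,2,0],[100,3.2,-1.8,2,0]]'
python3 - <<'E'
from h import *
a=cv2.imread('pics/top0.png')[155:235,270:420];b=cv2.imread('pics/scene0.png')[170:245,275:405]
a=cv2.resize(a,None,fx=5,fy=5,interpolation=2)[:, :750];b=cv2.resize(b,None,fx=2.6,fy=2.6,interpolation=2)
c=np.zeros((a.shape[0]+b.shape[0],750,3),np.uint8);c[:a.shape[0]]=a;c[a.shape[0]:,:b.shape[1]]=b
cv2.imwrite('pics/crop1.png',c)
E
```

```text
clock: 7.08
tcp_pos: [0.8836, -0.05, 0.6891]
ee_rot: [[-0.845, -0.215, 0.49], [-0.169, 0.976, 0.137], [-0.508, 0.032, -0.861]]
contact_force: [-0.2, -0.4, 0.2]
finger_gap: 0.0853
grasp_force: 0.0
```

View pics/crop1.png

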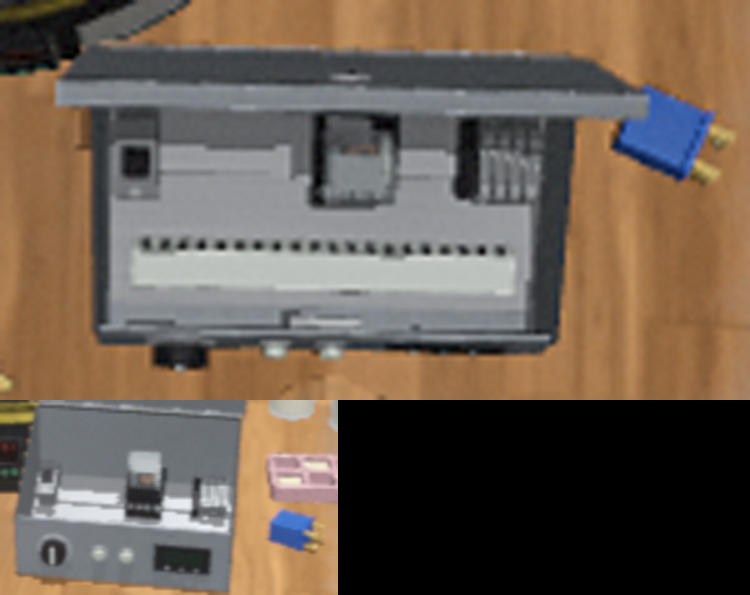

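The crop shows the clear relay with copper coil in the socket at crop (355,160), which is top-image pixel (341,187). The candidates are the clear one in the socket, the blue one at (403,181) and the red one at (260,228). Only the first is clear and plugged in, so it is the target. The box is aligned with world y to under 1°.

```bash
python3 -m inch '[[100,-4,-0.7,0,-6],[100,-4,-0.7,0,-6.4],[100,-4,-0.7,0,0],[100,-4,-0.7,0,0],[100,-4,-0.7,0,0]]'
python3 -m inch '[[100,-4,-0.6,-1,0],[100,-4,-0.6,-1,0],[100,-4,-0.6,-1,0],[100,-4,-0.6,-1,0],[100,-4,-0.6,-1,0]]'
python3 -m inch '[[100,0,0,-4,0],[100,0,0,-4,0],[100,0,0,-4,0],[100,0,0,-4,0],[100,0,0,-4,0]]'
python3 -m inch '[[100,0,0,-4,0],[100,0,0,-4,0]]'
python3 - <<'E'
from h import *
st()
im=snapshot('wrist');cv2.imwrite('pics/w1.png',im)
for q in ['relay_mid','seat','lid_edge','relay']: print(q,[(np.round(d['xyz'],4).tolist(),round(d['conf'],2)) for d in spot_point('wrist',q)[:3]])
E
```

```text
clock: 7.5
tcp_pos: [0.7101, -0.0791, 0.6958]
ee_rot: [[-0.858, -0.07, 0.508], [-0.044, 0.997, 0.063], [-0.511, 0.032, -0.859]]
contact_force: [-0.4, -0.1, 1.1]
finger_gap: 0.0852
grasp_force: 0.0
clock: 7.92
tcp_pos: [0.5101, -0.1086, 0.6454]
ee_rot: [[-0.859, -0.07, 0.508], [-0.045, 0.997, 0.061], [-0.511, 0.03, -0.859]]
contact_force: [-1.2, -1.1, 0.7]
finger_gap: 0.0852
grasp_force: 0.0
clock: 8.33
tcp_pos: [0.5127, -0.1096, 0.4446]
ee_rot: [[-0.858, -0.068, 0.508], [-0.044, 0.997, 0.061], [-0.511, 0.03, -0.859]]
contact_force: [0.8, -0.8, 0.1]
finger_gap: 0.0855
grasp_force: 0.0
clock: 8.5
tcp_pos: [0.5133, -0.1098, 0.3645]
ee_rot: [[-0.858, -0.069, 0.508], [-0.044, 0.997, 0.061], [-0.511, 0.03, -0.859]]
contact_force: [0.6, -0.4, 0.4]
finger_gap: 0.0853
grasp_force: 0.0
{'clock': 8.5, 'joint_pos': [-0.5636, -0.4066, 2.0613, 0.374, 1.084, -2.3036], 'qvel': [-0.0002, 0.1216, 0.7593, 0.1526, -0.828, -0.3461], 'tau': [0.2518, -17.3799, -32.9296, 0.6074, -0.2492, 0.1957], 'tcp_pos': [0.5133, -0.1098, 0.3645], 'ee_rot': [[-0.8585, -0.0687, 0.5082], [-0.0438, 0.9972, 0.0608], [-0.511, 0.0299, -0.8591]], 'contact_force': [0.5671, -0.3685, 0.3734], 'moment': [-0.0454, 0.2605, 0.0007], 'grasp_force': 0.0, 'finger_gap': 0.0853}
relay_mid [([0.6409, -0.2908, 0.014], 0.82), ([0.5032, 0.1015, 0.0157], 0.64), ([0.6034, -0.1151, 0.0982], 0.6)]
seat [([0.6179, -0.1161, 0.0863], 0.92)]
lid_edge [([0.6021, -0.0979, 0.304], 0.62)]
relay [([0.6115, -0.1165, 0.0783], 0.83), ([0.6341, -0.3117, 0.0167], 0.69), ([0.4911, 0.0824, 0.0151], 0.66)]
```

View pics/w1.png

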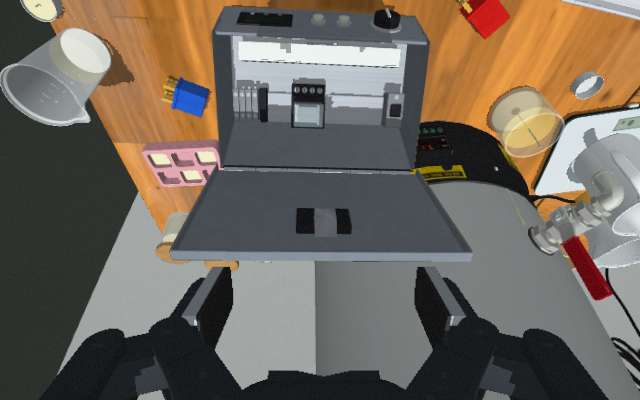

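The wrist view shows the relay in the socket at (308,115), the lid's free edge at (320,253), and the blue look-alike at (188,97) outside the box. I'm moving nearer along the relay's axis.

```bash
python3 -m inch '[[100,0.8,-0.1,-3.6,-3.9],[100,0.8,-0.1,-3.6,0],[100,0.8,-0.1,-3.6,0],[100,0.8,-0.1,-3.6,0],[100,0.8,-0.1,-3.6,0]]'
python3 -m inch '[[70,0,0,0,0],[70,0,0,0,0]]'
python3 - <<'E'
from h import *
im=snapshot('wrist');P=camera_params('wrist');cv2.imwrite('pics/w2.png',im)
for q in ['relay_mid','seat','relay']: print(q,[(np.round(d['xyz'],4).tolist(),round(d['conf'],2)) for d in spot_point('wrist',q)[:3]])
for X in [(0.591,-.1155,.1187),(0.6015,-.1155,.1),(0.612,-.1155,.0815)]: print(proj('wrist',X,P),proj('top',X),proj('scene',X))
E
```

```text
clock: 9.17
tcp_pos: [0.5572, -0.1156, 0.1882]
ee_rot: [[-0.857, -0.002, 0.515], [0.013, 1.0, 0.026], [-0.515, 0.029, -0.857]]
contact_force: [0.7, 0.5, 0.9]
finger_gap: 0.0854
grasp_force: 0.0
clock: 9.33
tcp_pos: [0.5546, -0.1143, 0.1849]
ee_rot: [[-0.861, -0.002, 0.508], [0.015, 0.999, 0.03], [-0.508, 0.034, -0.861]]
contact_force: [-0.2, -0.5, 0.7]
finger_gap: 0.0641
grasp_force: 0.0
relay_mid [([0.6393, -0.2901, 0.0174], 0.93), ([0.5002, 0.1009, 0.0155], 0.8), ([0.6024, -0.1129, 0.097], 0.6)]
seat []
relay [([0.4934, 0.086, 0.0151], 0.87), ([0.6369, -0.308, 0.0166], 0.8), ([0.613, -0.1132, 0.0834], 0.6)]
[317.032  208.3596] [341.2445 191.6484] [330.4046 192.7547]
[316.7029 198.3607] [340.8933 188.756 ] [330.6822 196.6317]
[316.4268 189.9995] [340.5588 185.9525] [330.9528 200.3315]
```

View pics/w2.png

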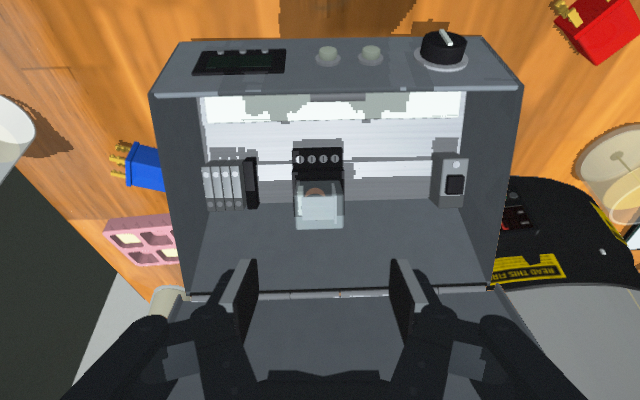

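The view shows the clear relay with its copper coil centred near (319,205) between the open fingers, with the socket's terminals at (318,160). I'll check the estimate with one overlay crop.

```bash
python3 - <<'E'
from h import *
P=camera_params('wrist');im=cv2.imread('pics/w2.png');big=cv2.resize(im[120:260,240:400],None,fx=5,fy=4.2857,interpolation=2)
big=cv2.resize(im[120:260,240:400],(800-160,560),interpolation=2)
f=640/160
c=np.array([0.6015,-.114,.1]);x=np.array([.866,0,.5]);y=np.array([0,1,0]);z=np.array([-.5,0,.866])
for h,col in [(.0215,(0,0,255)),(-.0165,(255,0,0))]:
  p=np.array([proj('wrist',c+a*.014*x+b*.018*y+h*z,P) for a,b in [(1,1),(1,-1),(-1,-1),(-1,1)]]);print(p)
  cv2.polylines(big,[np.int32((p-[240,120])*f)],True,col,1)
cv2.imwrite('pics/c2.png',big)
E
```

```text
[[343.2864 225.1704]
 [294.8067 226.3042]
 [293.1288 190.3014]
 [343.6262 189.247 ]]
[[339.39   207.1046]
 [297.1915 208.038 ]
 [295.8339 176.2268]
 [339.5391 175.3566]]
```

View pics/c2.png

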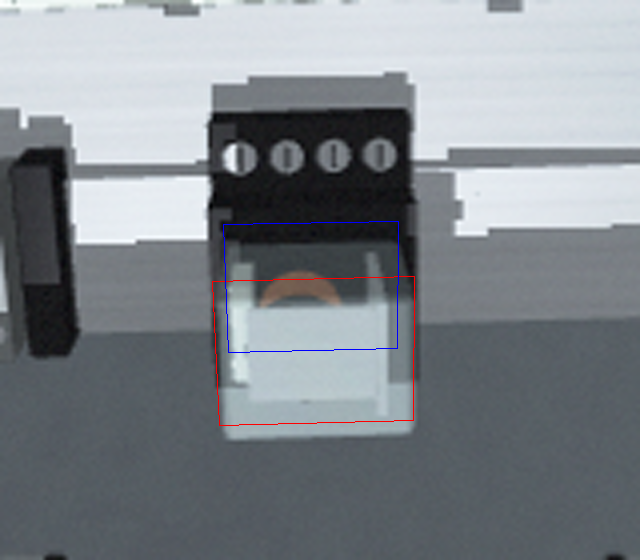

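The overlay shows the case about 3 px farther back than predicted, so the true centre is about (0.603,-0.1135,0.101). I'll correct for that, approach, and grip only the top of the case so that it can rock in the pads.

```bash
python3 -m inch '[[70,1,0,-1.7,0],[70,1,0,-1.7,0],[70,1,0,-1.7,0],[70,1,0.05,-1.7,0],[70,0.4,0.03,-0.8,0]]'
python3 -m inch '[[70,0,0,0,0],[70,0,0,0,0]]'
```

```text
clock: 9.95
tcp_pos: [0.5977, -0.1126, 0.107]
ee_rot: [[-0.862, -0.003, 0.507], [0.015, 0.999, 0.031], [-0.507, 0.034, -0.861]]
contact_force: [-0.8, 0.2, -0.7]
finger_gap: 0.0599
grasp_force: 0.0
clock: 10.12
tcp_pos: [0.5969, -0.1124, 0.1074]
ee_rot: [[-0.862, -0.003, 0.507], [0.015, 0.999, 0.031], [-0.506, 0.034, -0.862]]
contact_force: [-0.7, 0.0, -0.0]
finger_gap: 0.0598
grasp_force: 0.0
```

```bash
python3 -m inch '[[55,0.2,-0.1,0,0],[45,0,0,0,0],[40,0,0,0,0]]'
python3 -m inch '[[30,0,0,0,0],[30,0,0,0,0],[30,0,0,0,0]]'
python3 - <<'E'
from h import *
s=st();c=np.array([.603,-.1135,.101]);z=np.array([-.5,0,.866])
im=snapshot('wrist');cv2.imwrite('pics/w3.png',cv2.resize(im[130:330,180:460],None,fx=2.7,fy=2.7,interpolation=2))
E
```

```text
clock: 10.37
tcp_pos: [0.5991, -0.114, 0.1081]
ee_rot: [[-0.861, -0.003, 0.508], [0.014, 0.999, 0.03], [-0.508, 0.033, -0.861]]
contact_force: [-4.5, -0.8, 4.3]
finger_gap: 0.0349
grasp_force: 38.1
clock: 10.62
tcp_pos: [0.599, -0.114, 0.1082]
ee_rot: [[-0.861, -0.003, 0.508], [0.014, 0.999, 0.03], [-0.508, 0.033, -0.861]]
contact_force: [-5.2, -0.3, 5.2]
finger_gap: 0.0343
grasp_force: 58.9
{'clock': 10.6167, 'joint_pos': [-0.4599, 0.0701, 2.1428, 0.5355, 0.5166, -2.4388], 'qvel': [0.0002, -0.0004, -0.0016, 0.0013, 0.0023, -0.0012], 'tau': [0.8463, -25.0166, -24.102, 0.6079, -0.766, 0.0325], 'tcp_pos': [0.599, -0.114, 0.1082], 'ee_rot': [[-0.8614, -0.0027, 0.5079], [0.0144, 0.9995, 0.0297], [-0.5077, 0.0329, -0.8609]], 'contact_force': [-5.1534, -0.3183, 5.173], 'moment': [-0.0787, 0.4758, 0.0452], 'grasp_force': 58.9427, 'finger_gap': 0.0343}
```

View pics/w3.png

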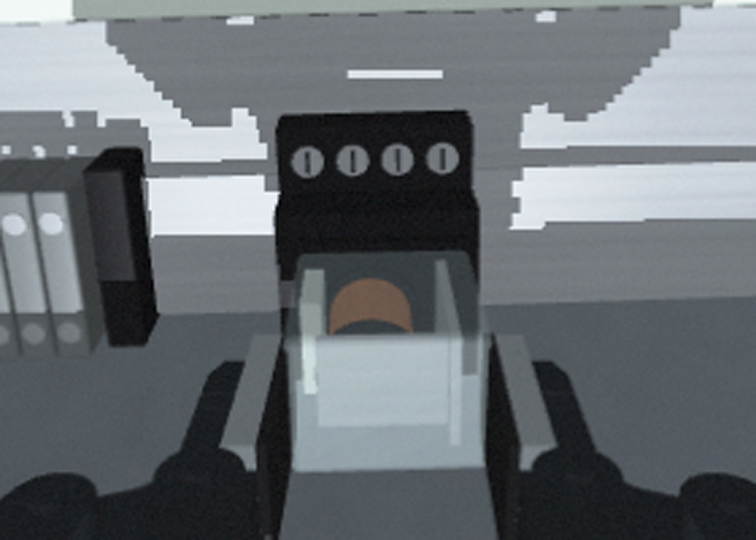

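The crop shows both pads on the upper part of the clear case, at (265,420) and (515,420), with the relay still seated. The fingers press it down by about 7 N, so I'll ease up and begin to rock.

```bash
python3 -m inch '[[30,-0.05,0,0.09,0],[30,0,0,0,0]]'
python3 -m inch '[[30,0,0.2,0,0],[30,0,0,0,0]]'
python3 -c "from h import *; print(sense()['moment'])"
```

```text
clock: 10.83
tcp_pos: [0.5984, -0.1137, 0.108]
ee_rot: [[-0.862, -0.002, 0.508], [0.016, 0.999, 0.03], [-0.507, 0.034, -0.861]]
contact_force: [2.6, -0.1, -0.6]
finger_gap: 0.0342
grasp_force: 60.3
clock: 11.0
tcp_pos: [0.5986, -0.1121, 0.108]
ee_rot: [[-0.862, -0.002, 0.508], [0.015, 0.999, 0.029], [-0.507, 0.032, -0.861]]
contact_force: [-1.3, -2.8, 3.7]
finger_gap: 0.0343
grasp_force: 61.1
[-0.5554  0.0962 -0.2541]
```

```bash
cat >> h.py <<'E'
def f(n=3):
    s=sense();z=np.array([-.5,0,.866]);d=s['tcp_pos']-np.array([.5984,-.1137,.108])
    print('pull',round(-float(np.dot(s['contact_force'],z)),1),'Fy',round(s['contact_force'][1],1),'M',np.round(s['moment'],2),'lift mm',round(1e3*float(d@z),1),'y mm',round(1e3*d[1],1),'perp',round(1e3*float(d@[.866,0,.5]),1),'gap',round(s['finger_gap'],4),'t',s['clock'])
E
python3 -m inch '[[30,-0.05,0.2,0.09,0],[30,0,0,0,0]]' >/dev/null; python3 -c "from h import *; f()"
python3 -m inch '[[30,-0.02,0.1,0.05,0],[30,0,0,0,0]]' >/dev/null; python3 -c "from h import *; f()"
```

```text
pull 1.3 Fy -8.2 M [-1.52  0.17 -0.79] lift mm 0.6 y mm 2.1 perp 0.1 gap 0.0344 t 11.1667
pull 4.0 Fy -10.0 M [-1.9   0.05 -1.03] lift mm 0.8 y mm 2.3 perp 0.1 gap 0.0343 t 11.3333
```

```bash
python3 -m inch '[[30,0,0.2,0,0],[30,0,0,0,0]]' >/dev/null; python3 -c "from h import *; f()"
python3 -m inch '[[30,0,0.2,0,0],[30,0,0,0,0]]' >/dev/null; python3 -c "from h import *; f();print(sense()['ee_rot'])"
```

```text
pull 5.7 Fy -13.7 M [-2.7   0.36 -1.47] lift mm 0.8 y mm 2.7 perp 0.3 gap 0.0339 t 11.5
pull 4.7 Fy -18.9 M [-3.5   0.6  -2.02] lift mm 0.8 y mm 3.1 perp 0.5 gap 0.0342 t 11.6667
[[-0.8597  0.0027  0.5109]
 [ 0.0126  0.9998  0.0158]
 [-0.5107  0.02   -0.8595]]
```

The grip holds the relay parallel to the pads, so it resists the rock. I'll loosen to a 1–2 mm play so it can tip between the fingers.

```bash
python3 -m inch '[[30,0,-0.4,0,0],[30,0,-0.4,0,0],[43.5,0,-0.1,0,0],[43.5,0,0,0,0]]' >/dev/null; python3 -c "from h import *; f()"
python3 -m inch '[[43.5,0,0.2,0,0],[43.5,0,0.1,0,0],[43.5,0,0,0,0]]' >/dev/null; python3 -c "from h import *; f()"
python3 -m inch '[[43.5,0,0.2,0,0],[43.5,0,0,0,0]]' >/dev/null; python3 -c "from h import *; f()"
python3 -m inch '[[43.5,0,0.2,0,0],[43.5,0,0,0,0]]' >/dev/null; python3 -c "from h import *; f()"
```

```text
pull -0.6 Fy 0.2 M [-0.05  0.26 -0.01] lift mm 0.4 y mm 1.1 perp -2.1 gap 0.0369 t 12.0
pull -3.3 Fy -3.4 M [-0.65  0.57 -0.37] lift mm 1.0 y mm 3.1 perp -1.2 gap 0.0367 t 12.25
pull -3.9 Fy -7.3 M [-0.97  0.65 -0.55] lift mm 1.3 y mm 4.1 perp -0.7 gap 0.0375 t 12.4167
pull -8.4 Fy -9.8 M [-1.53  0.93 -0.94] lift mm 1.6 y mm 4.9 perp -0.3 gap 0.037 t 12.5833
```

```bash
python3 -m inch '[[43.5,-0.1,0.1,0.17,0],[43.5,0,0,0,0]]' >/dev/null; python3 -c "from h import *; f()"
python3 -m inch '[[43.5,-0.05,0.1,0.09,0],[43.5,0,0,0,0]]' >/dev/null; python3 -c "from h import *; f()"
python3 -m inch '[[43.5,-0.05,0.1,0.09,0],[43.5,0,0,0,0]]' >/dev/null; python3 -c "from h import *; f()"
```

```text
pull -4.3 Fy -4.6 M [-0.86  0.44 -0.53] lift mm 3.3 y mm 7.2 perp -0.7 gap 0.0372 t 12.75
pull -5.0 Fy -3.8 M [-0.62  0.42 -0.25] lift mm 4.3 y mm 8.9 perp -0.7 gap 0.0372 t 12.9167
pull -3.8 Fy -4.2 M [-0.81  0.44 -0.41] lift mm 5.1 y mm 10.2 perp -0.8 gap 0.0372 t 13.0833
```

```bash
python3 -c "
from h import *
im=snapshot('wrist');cv2.imwrite('pics/w4.png',cv2.resize(im[130:330,180:460],None,fx=2.7,fy=2.7,interpolation=2))"
```

```text
(no output)
```

View pics/w4.png

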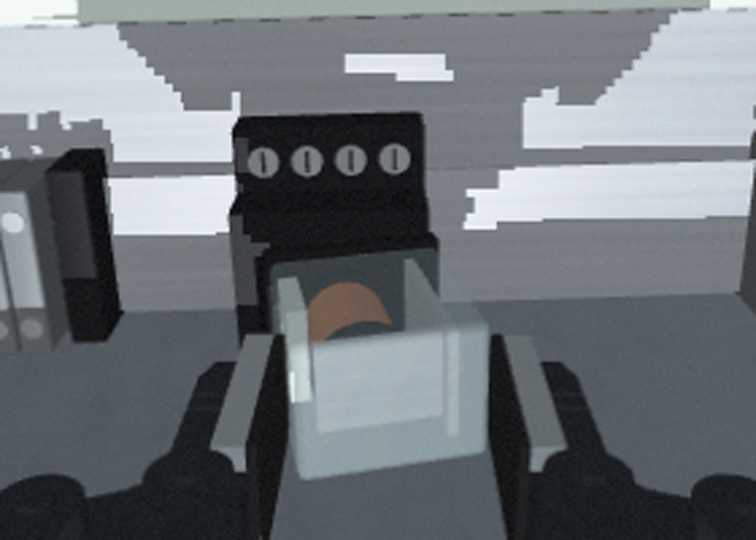

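The crop shows the relay rocked about 8–9° with its left (−y) side lifted out of the socket at (270,265), and the socket still in place. Now I'll rock it the other way while easing up.

```bash
python3 -m inch '[[43.5,0,-0.3,0,0],[43.5,0,0,0,0]]' >/dev/null; python3 -c "from h import *; f()"
python3 -m inch '[[43.5,0,-0.3,0,0],[43.5,0,0,0,0]]' >/dev/null; python3 -c "from h import *; f()"
python3 -m inch '[[43.5,0,-0.3,0,0],[43.5,0,0,0,0]]' >/dev/null; python3 -c "from h import *; f()"
```

```text
pull -2.9 Fy 2.0 M [0.39 0.1  0.31] lift mm 4.9 y mm 8.8 perp -1.3 gap 0.0372 t 13.3
pull 0.1 Fy 1.2 M [0.12 0.25 0.13] lift mm 4.6 y mm 5.7 perp -1.7 gap 0.037 t 13.4667
pull 0.0 Fy -0.3 M [ 0.02  0.21 -0.03] lift mm 4.4 y mm 1.2 perp -1.5 gap 0.0374 t 13.6333
```

```bash
python3 -m inch '[[43.5,0,-0.3,0,0],[43.5,0,0,0,0]]' >/dev/null; python3 -c "from h import *; f()"
python3 -m inch '[[43.5,0,-0.2,0,0],[43.5,0,0,0,0]]' >/dev/null; python3 -c "from h import *; f()"
python3 -m inch '[[43.5,0,-0.2,0,0],[43.5,0,0,0,0]]' >/dev/null; python3 -c "from h import *; f()"
```

```text
pull -0.2 Fy 2.8 M [0.33 0.28 0.28] lift mm 4.6 y mm -1.2 perp -1.6 gap 0.0372 t 13.8
pull -3.7 Fy 6.1 M [0.88 0.27 0.55] lift mm 4.9 y mm -2.1 perp -1.6 gap 0.0374 t 13.9667
pull -7.5 Fy 9.0 M [1.48 0.27 0.89] lift mm 5.2 y mm -2.9 perp -1.6 gap 0.0373 t 14.1333
```

```bash
python3 -m inch '[[43.5,-0.07,-0.1,0.12,0],[43.5,0,0,0,0]]' >/dev/null; python3 -c "from h import *; f()"
python3 -m inch '[[43.5,-0.05,-0.1,0.09,0],[43.5,0,0,0,0]]' >/dev/null; python3 -c "from h import *; f()"
python3 -m inch '[[43.5,-0.02,-0.1,0.04,0],[43.5,0,0,0,0]]' >/dev/null; python3 -c "from h import *; f()
im=snapshot('wrist');cv2.imwrite('pics/w5.png',cv2.resize(im[130:330,180:460],None,fx=2.7,fy=2.7,interpolation=2))"
```

```text
pull -3.3 Fy 7.4 M [1.16 0.24 0.72] lift mm 6.2 y mm -4.3 perp -1.8 gap 0.0373 t 14.3
pull -4.6 Fy 4.8 M [0.92 0.24 0.64] lift mm 7.2 y mm -5.6 perp -1.8 gap 0.0375 t 14.4667
pull -5.0 Fy 4.9 M [0.81 0.31 0.58] lift mm 7.8 y mm -6.8 perp -1.5 gap 0.0368 t 14.6333
```

```bash
python3 - <<'E'
from h import *
for n in ['w3','w4','w5']:
    g=cv2.cvtColor(cv2.imread(f'pics/{n}.png'),6)
    L=cv2.createLineSegmentDetector().detect(g)[0][:,0]
    print(n)
    for l in L:
        x1,y1,x2,y2=l
        if x1>x2:x1,y1,x2,y2=x2,y2,x1,y1
        if x2-x1>70 and 150<min(y1,y2) and max(y1,y2)<520 and 200<x1 and x2<560 and abs(y2-y1)<.4*(x2-x1): print(np.round([x1,y1,x2,y2]),round(np.degrees(np.arctan2(y2-y1,x2-x1)),1))
E
```

```text
w3
[318. 337. 458. 336.] -0.5
[294. 471. 482. 466.] -1.6
[302. 253. 466. 250.] -1.2
w4
[312. 343. 442. 330.] -5.7
[273. 263. 432. 247.] -5.8
[302. 480. 482. 452.] -8.7
w5
[328. 326. 462. 334.] 3.3
[301. 452. 481. 464.] 3.5
[328. 247. 489. 253.] 2.1
[357. 414. 448. 419.] 3.0
```

```bash
python3 - <<'E'
from h import *
s=sense();P=camera_params('wrist');T=np.eye(4);T[:3,:3]=s['ee_rot'];T[:3,3]=s['tcp_pos']
C=np.linalg.inv(T)@np.array(P['cam_to_world']);print(s['tcp_pos'])
T3=np.eye(4);T3[:3,:3]=[[-0.8614,-0.0027,0.5079],[0.0144,0.9995,0.0297],[-0.5077,0.0329,-0.8609]];T3[:3,3]=[.599,-.114,.1082]
P3=dict(P);P3['cam_to_world']=T3@C
x=np.array([.866,0,.5]);z=np.array([-.5,0,.866]);y=np.array([0,1,0])
from scipy.optimize import least_squares
def px(c,phi,P):
    R=cv2.Rodrigues(np.array(x)*phi)[0]
    out=[]
    for b in(-1,1):
        out.append(((proj('wrist',c+R@(.014*x+b*.0165*y+.0215*z),P)-[180,130])*2.7))
    for b in(-1,1): # front edge, low end of clear case
        out.append(((proj('wrist',c+R@(-.014*x+b*.0165*y-.0165*z),P)-[180,130])*2.7))
    return np.array(out)
print(px(np.array([.603,-.1135,.101]),0,P3))
obs3=np.array([[294,471],[482,466],[302,253],[466,250]]);obs5=np.array([[301,452],[481,464],[328,247],[489,253]])
for o,p in((obs3,P3),(obs5,P)):
    def r(v):
        q=px(np.array([.603,-.1135,.101])+v[0]*1e-3*x+v[1]*1e-3*y+v[2]*1e-3*z,v[3],p)
        a=[]
        for i in(0,2):
            m=(q[i]+q[i+1])/2-(o[i]+o[i+1])/2;a+=[*m]
            d=q[i+1]-q[i];e=o[i+1]-o[i];a+=[20*(d[1]/d[0]-e[1]/e[0])]
        return a
    k=least_squares(r,[0,0,0,0]);print('x y lift mm, phi deg',k.x[:3],np.degrees(k.x[3]),k.cost)
E
```

```text
[ 0.5932 -0.1208  0.1141]
[[292.6525 483.5441]
 [477.2544 477.8261]
 [298.5897 254.2699]
 [456.9473 250.3746]]
x y lift mm, phi deg [ 3.0888  1.1261 -7.5209] 1.080473588142003 0.012356115373714616
x y lift mm, phi deg [ 3.0599 -2.1845 -5.3563] 8.874583356539159 0.010779995148210254
```

```bash
cat >> h.py <<'E'
from scipy.optimize import least_squares
def fit(name):
    X=np.array([.866,0,.5]);Z=np.array([-.5,0,.866]);Y=np.array([0,1.,0])
    P=camera_params('wrist');im=snapshot('wrist');c=cv2.resize(im[130:330,180:460],None,fx=2.7,fy=2.7,interpolation=2);cv2.imwrite(f'pics/{name}.png',c)
    L=cv2.createLineSegmentDetector().detect(cv2.cvtColor(c,6))[0][:,0];S=[]
    for l in L:
        if l[0]>l[2]: l=l[[2,3,0,1]]
        d=l[2:]-l[:2]
        if d[0]>100 and abs(d[1])<.4*d[0] and l[0]>200 and l[2]<570: S.append((l,d[0],(l[1]+l[3])/2))
    for s in S:
        if s[2]>220: print(np.round(s[0]))
    B=max([s for s in S if 410<s[2]<520],key=lambda s:s[1])[0];F=max([s for s in S if 225<s[2]<290],key=lambda s:s[1])[0]
    o=np.array([B[:2],B[2:],F[:2],F[2:]])
    def r(v):
        R=cv2.Rodrigues(X*v[3])[0];c0=np.array([.603,-.1135,.101])+1e-3*(v[0]*X+v[1]*Y+v[2]*Z);a=[]
        for i,(ex,ez) in enumerate(((.014,.0215),(-.014,-.0165))):
            q=[(proj('wrist',c0+R@(ex*X+b*.0165*Y+ez*Z),P)-[180,130])*2.7 for b in(-1,1)]
            e=o[2*i+1]-o[2*i];d=q[1]-q[0];a+=[*((q[0]+q[1])/2-(o[2*i]+o[2*i+1])/2),20*(d[1]/d[0]-e[1]/e[0])]
        return a
    k=least_squares(r,[0,0,0,0]).x-[3.09,1.13,-7.52,np.radians(1.08)]
    ph=k[3];u=k[2]-21.5*(np.cos(ph)-1)
    print('rel x,y,lift,phi',np.round(k[:3],1),round(np.degrees(ph),1),'blade lift -y,+y',round(u-11*np.sin(ph),1),round(u+11*np.sin(ph),1))
E
python3 -m inch '[[43.5,0.2,-0.1,-0.35,0],[43.5,0,-0.2,0,0],[43.5,0,0,0,0]]' >/dev/null; python3 -c "from h import *; f();fit('w6')"
python3 -m inch '[[43.5,-0.05,-0.2,0.09,0],[43.5,0,0,0,0]]' >/dev/null; python3 -c "from h import *; f();fit('w7')"
```

```text
pull -9.4 Fy 6.9 M [1.11 0.28 0.72] lift mm 4.2 y mm -9.5 perp -1.0 gap 0.037 t 14.9333
[323. 334. 432. 343.]
[294. 462. 477. 480.]
[333. 252. 494. 262.]
[202. 313. 317. 309.]
rel x,y,lift,phi [-0.2 -5.9  3.4] 11.1 blade lift -y,+y 1.7 5.9
pull -6.2 Fy 8.9 M [1.36 0.17 0.86] lift mm 5.0 y mm -11.0 perp -1.4 gap 0.0369 t 15.15
[323. 332. 437. 343.]
[299. 459. 478. 480.]
[342. 251. 501. 263.]
[208. 313. 318. 310.]
rel x,y,lift,phi [-0.2 -6.2  3.4] 12.9 blade lift -y,+y 1.5 6.4
```

The fit says the relay is rocked about 11–13°, with its +y blades about 6 mm up, past the first bead. Now I'll close the grip and straighten it under a slight pull, so the other side follows.

```bash
python3 -m inch '[[35,0,0.3,0,0],[30,0,0.1,0,0],[30,0,0,0,0]]' >/dev/null; python3 -c "from h import *; f();fit('w8')"
python3 -m inch '[[30,-0.05,0.3,0.09,0],[30,0,0,0,0]]' >/dev/null; python3 -c "from h import *; f();fit('w9')"
```

```text
pull -9.4 Fy -0.0 M [-0.11  0.83 -0.02] lift mm 5.4 y mm -10.0 perp -0.8 gap 0.0344 t 15.45
[337. 249. 499. 260.]
[297. 457. 476. 478.]
rel x,y,lift,phi [-0.2 -5.9  4. ] 12.0 blade lift -y,+y 2.1 6.7
pull 1.2 Fy -5.9 M [-1.25  0.67 -0.69] lift mm 5.7 y mm -9.2 perp -0.9 gap 0.0347 t 15.6667
[322. 331. 432. 341.]
[339. 249. 498. 260.]
[297. 457. 476. 477.]
[204. 308. 304. 305.]
rel x,y,lift,phi [-0.1 -5.1  4. ] 11.8 blade lift -y,+y 2.2 6.7
```

```bash
python3 -m inch '[[30,-0.1,0.3,0.17,0],[30,0,0,0,0]]' >/dev/null; python3 -c "from h import *; f()"
python3 -m inch '[[30,-0.05,0.3,0.09,0],[30,0,0,0,0]]' >/dev/null; python3 -c "from h import *; f();fit('w10')"
```

```text
pull 6.6 Fy -9.8 M [-2.05  0.49 -1.12] lift mm 6.9 y mm -7.7 perp -1.2 gap 0.0344 t 15.8833
pull 7.2 Fy -12.2 M [-2.55  0.68 -1.41] lift mm 8.1 y mm -5.7 perp -0.8 gap 0.0341 t 16.05
[323. 329. 464. 340.]
[297. 457. 477. 470.]
[328. 248. 488. 255.]
rel x,y,lift,phi [-0.1 -2.9  5. ] 7.7 blade lift -y,+y 3.7 6.7
```

```bash
python3 -m inch '[[30,0,0.3,0,0],[30,0,0,0,0]]' >/dev/null; python3 -c "from h import *; f()"
python3 -m inch '[[30,-0.03,0.3,0.05,0],[30,0,0,0,0]]' >/dev/null; python3 -c "from h import *; f();fit('w11')"
```

```text
pull 4.5 Fy -14.8 M [-3.04  0.94 -1.79] lift mm 8.6 y mm -4.0 perp -0.0 gap 0.0338 t 16.2667
pull 2.4 Fy -17.1 M [-3.39  1.07 -1.94] lift mm 9.4 y mm -1.8 perp 0.4 gap 0.0342 t 16.4333
[321. 328. 456. 333.]
[297. 455. 478. 461.]
[318. 244. 478. 247.]
rel x,y,lift,phi [-0.1 -0.1  6.2] 3.9 blade lift -y,+y 5.5 6.9
```

Both sides are now past the first bead. I'm continuing the rock to this side to bring the −y side past the second.

```bash
python3 -m inch '[[30,-0.05,0.3,0.09,0],[30,0,0,0,0]]' >/dev/null; python3 -c "from h import *; f()"
python3 -m inch '[[30,-0.05,0.2,0.09,0],[30,0,0,0,0]]' >/dev/null; python3 -c "from h import *; f();fit('w12')"
```

```text
pull -2.8 Fy -18.9 M [-3.63  1.26 -2.13] lift mm 10.8 y mm 0.5 perp 1.0 gap 0.0339 t 16.65
pull 0.5 Fy -22.1 M [-4.14  1.27 -2.35] lift mm 11.8 y mm 1.7 perp 1.2 gap 0.0334 t 16.8167
[299. 454. 476. 452.]
[319. 327. 454. 328.]
[307. 242. 467. 241.]
rel x,y,lift,phi [0.1 2.  7.9] -0.1 blade lift -y,+y 7.9 7.8
```

```bash
python3 -m inch '[[30,-0.1,0.1,0.17,0],[30,0,0,0,0]]' >/dev/null; python3 -c "from h import *; f()"
python3 -m inch '[[30,-0.05,0.2,0.09,0],[30,0,0,0,0]]' >/dev/null; python3 -c "from h import *; f();fit('w13')"
```

```text
pull 5.1 Fy -21.2 M [-4.04  1.04 -2.36] lift mm 13.3 y mm 2.7 perp 0.6 gap 0.0334 t 17.0333
pull 4.8 Fy -18.3 M [-3.61  0.96 -2.1 ] lift mm 14.5 y mm 5.4 perp 0.8 gap 0.0331 t 17.2
[318. 326. 453. 321.]
[301. 454. 473. 444.]
[297. 243. 451. 237.]
rel x,y,lift,phi [-0.1  4.2  8.9] -4.2 blade lift -y,+y 9.7 8.1
```

```bash
python3 -m inch '[[30,-0.05,0.1,0.09,0],[30,0,0,0,0]]' >/dev/null; python3 -c "from h import *; f();fit('w14')"
python3 -m inch '[[30,-0.03,-0.4,0.05,0],[30,0,-0.4,0,0],[30,0,0,0,0]]' >/dev/null; python3 -c "from h import *; f()"
python3 -m inch '[[30,-0.03,-0.4,0.05,0],[30,0,0,0,0]]' >/dev/null; python3 -c "from h import *; f();fit('w15')"
```

```text
pull 7.4 Fy -20.3 M [-3.99  0.95 -2.3 ] lift mm 15.1 y mm 6.1 perp 0.5 gap 0.0327 t 17.4167
[319. 326. 441. 320.]
[302. 454. 473. 443.]
[292. 244. 451. 237.]
rel x,y,lift,phi [-0.1  4.6  9.1] -5.3 blade lift -y,+y 10.2 8.2
pull 3.6 Fy -6.8 M [-1.29  0.42 -0.71] lift mm 15.6 y mm 3.4 perp -0.9 gap 0.033 t 17.7167
pull 1.4 Fy 0.6 M [-0.07  0.16  0.1 ] lift mm 16.3 y mm 2.5 perp -1.4 gap 0.0326 t 17.8833
[320. 326. 454. 323.]
[301. 455. 473. 448.]
[303. 248. 458. 244.]
rel x,y,lift,phi [-0.   2.5  8.3] -0.7 blade lift -y,+y 8.4 8.2
```

The fingers have slid up the case, so I'll re-grip lower while it stands loose in the socket.

```bash
python3 -m inch '[[46,0,0,0,0],[46,0,0,0,0]]' >/dev/null; python3 -c "from h import *; f();fit('w16')"
python3 -m inch '[[46,0.3,0,-0.5,0],[46,0.15,0,-0.25,0],[46,0,0,0,0]]' >/dev/null; python3 -c "from h import *; f()"
```

```text
pull -0.1 Fy 0.2 M [-0.01  0.2  -0.01] lift mm 16.8 y mm 2.9 perp -0.7 gap 0.0395 t 18.1
[293. 224. 437. 221.]
[317. 323. 441. 319.]
[289. 355. 477. 348.]
[286. 349. 453. 343.]
pull 0.8 Fy 0.3 M [0.03 0.21 0.01] lift mm 7.1 y mm 2.9 perp -1.5 gap 0.0393 t 18.4Traceback (most recent call last):
  File "<string>", line 1, in <module>
    from h import *; f();fit('w16')
                         ~~~^^^^^^^
  File "h.py", line 34, in fit
    B=max([s for s in S if 410<s[2]<520],key=lambda s:s[1])[0];F=max([s for s in S if 225<s[2]<290],key=lambda s:s[1])[0]
      ~~~^^^^^^^^^^^^^^^^^^^^^^^^^^^^^^^^^^^^^^^^^^^^^^^^^^
ValueError: max() iterable argument is empty
```

```bash
python3 -c "
from h import *
im=snapshot('wrist');a=cv2.imread('pics/w16.png');b=cv2.resize(im[100:360,160:480],(391,318));c=snapshot('scene')[170:245,275:405]
o=np.zeros((600,800,3),np.uint8);o[:292,:409]=cv2.resize(a,(409,292));o[:318,409:]=b;o[320:320+270,:468]=cv2.resize(c,None,fx=3.6,fy=3.6)
cv2.imwrite('pics/v17.png',o)
for cam in ('scene','wrist'): print([(np.round(d['xyz'],4).tolist(),round(d['conf'],2)) for d in spot_point(cam,'relay_mid')[:4]])
"
```

```text
[([0.5389, -0.1116, 0.0535], 0.59), ([0.5023, 0.0975, 0.0129], 0.56), ([0.6403, -0.2853, 0.0117], 0.5)]
[([0.5459, -0.1133, 0.0494], 0.56)]
```

View pics/v17.png

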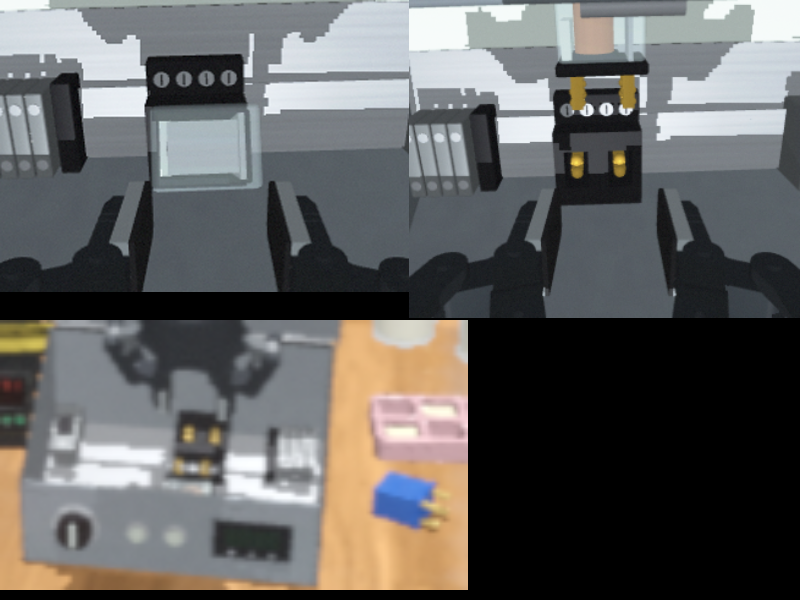

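The picture shows the relay already out of the socket, which is empty and still on its rail. It tipped forward onto the parts in front of it when I opened: base at (600,68), blades at (600,95), case at (600,35) in the right panel. I'll back off and locate it from several views.

```bash
python3 -m inch '[[70,-1.5,0,3,0],[70,-1.5,0,3,0],[70,-2,0,2,0],[70,0,0,0,0]]' 
cat > loc.py <<'E'
from h import *
from rig import *
for cam in ('wrist','scene','top'):
    snapshot(cam)
    for q in('relay_mid','relay'):
        v=[d for k in range(2) for d in spot_point(cam,q) if abs(d['xyz'][1]+.113)<.07]
        print(cam,q,[np.round(d['xyz'],4).tolist() for d in v])
    P=camera_params(cam)
    for d in masks_of(cam,'relay'):
        m=d['mask'];ys,xs=np.nonzero(m)
        if len(xs)<30: continue
        print(cam,'mask',round(d['conf'],2),len(xs),xs.min(),xs.max(),ys.min(),ys.max(),cv2.minAreaRect(np.c_[xs,ys].astype(np.float32)))
    print('proj mid',proj(cam,(.541,-.112,.0515),P))
E
python3 loc.py
```

```text
clock: 18.93
tcp_pos: [0.5444, -0.1122, 0.2001]
ee_rot: [[-0.859, -0.002, 0.512], [0.014, 1.0, 0.027], [-0.512, 0.03, -0.859]]
contact_force: [0.2, 0.5, 0.8]
finger_gap: 0.0597
grasp_force: 0.0
wrist relay_mid [[0.5479, -0.1139, 0.0465], [0.5479, -0.1139, 0.0465]]
wrist relay [[0.5628, -0.1116, 0.0607], [0.5628, -0.1116, 0.0607]]
wrist mask 0.77 1752 295 341 96 151 ((318.0, 123.5), (55.0, 46.0), 90.0)
wrist mask 0.72 1714 119 173 139 186 ((147.69232177734375, 161.03846740722656), (59.42319107055664, 42.16497039794922), 11.309932708740234)
wrist mask 0.6 3738 538 621 0 68 ((579.260009765625, 23.18002700805664), (70.99999237060547, 70.59999084472656), 53.13010025024414)
proj mid [313.3533 107.0016]
scene relay_mid [[0.6485, -0.0954, 0.1616], [0.5441, -0.1092, 0.0527], [0.6485, -0.0954, 0.1616], [0.5441, -0.1092, 0.0527]]
scene relay [[0.5681, -0.1099, 0.0617], [0.5681, -0.1099, 0.0617]]
scene mask 0.76 198 379 396 213 226 ((387.45001220703125, 219.65000915527344), (17.708751678466797, 12.332881927490234), 18.43494987487793)
scene mask 0.65 269 242 262 225 242 ((252.1999969482422, 233.89999389648438), (16.994115829467773, 19.230182647705078), 63.43495178222656)
proj mid [326.6361 221.2554]
top relay_mid [[0.5473, -0.1128, 0.0514], [0.599, -0.0981, 0.302], [0.5473, -0.1128, 0.0514], [0.599, -0.0981, 0.302]]
top relay []
top mask 0.53 269 393 416 172 190 ((404.8000793457031, 181.9000244140625), (21.0190372467041, 15.205260276794434), 26.56505012512207)
top mask 0.51 263 248 271 218 239 ((259.7891845703125, 228.66485595703125), (22.203481674194336, 13.969078063964844), 36.02737045288086)
top mask 0.49 181 332 346 198 214 ((339.0, 206.0), (16.0, 14.0), 90.0)
proj mid [337.9628 214.3592]
```

```bash
python3 -m inch '[[72,-0.8,0.1,-3.1,0],[72,-0.8,0.1,-3.1,0],[72,-0.8,0,-3.1,0],[72,0,0,0,0]]'
python3 loc.py | grep wrist
python3 -m inch '[[72,0.9,0,-1.5,0],[72,0.9,0,-1.5,0],[72,0.9,0,-1.5,0],[72,0,0,0,0]]'
```

```text
clock: 20.17
tcp_pos: [0.5145, -0.1063, 0.094]
ee_rot: [[-0.869, -0.003, 0.495], [0.019, 0.999, 0.038], [-0.494, 0.042, -0.868]]
contact_force: [-0.9, 1.4, -0.9]
finger_gap: 0.0618
grasp_force: 0.0
wrist relay_mid []
wrist relay [[0.5647, -0.1117, 0.063], [0.5647, -0.1117, 0.063]]
wrist mask 0.95 3712 574 639 93 182 ((606.5, 137.5), (89.0, 65.0), 90.0)
wrist mask 0.87 823 81 116 241 288 ((97.56941986083984, 265.79833984375), (47.25645446777344, 33.0491943359375), 85.03025817871094)
wrist mask 0.75 1549 284 342 252 292 ((313.0, 272.0), (40.0, 58.0), 90.0)
clock: 21.4
tcp_pos: [0.5482, -0.1097, 0.0555]
ee_rot: [[-0.863, -0.002, 0.506], [0.016, 0.999, 0.03], [-0.506, 0.034, -0.862]]
contact_force: [4.1, 0.4, -0.0]
finger_gap: 0.0615
grasp_force: 1.6
```

```bash
python3 -m inch '[[72,0.5,0,0.1,0],[72,0,0,0,0]]'
python3 -m inch '[[72,0.25,0,-0.5,0],[72,0.15,0,-0.4,0],[72,0,0,0,0]]'
```

```text
clock: 21.57
tcp_pos: [0.5524, -0.1093, 0.0576]
ee_rot: [[-0.863, -0.003, 0.505], [0.015, 0.999, 0.031], [-0.505, 0.035, -0.862]]
contact_force: [0.1, 0.8, -0.1]
finger_gap: 0.0616
grasp_force: 0.0
clock: 21.82
tcp_pos: [0.5551, -0.1088, 0.0472]
ee_rot: [[-0.864, -0.003, 0.504], [0.016, 0.999, 0.032], [-0.504, 0.036, -0.863]]
contact_force: [-0.4, 0.1, 0.1]
finger_gap: 0.0616
grasp_force: 0.0
```

Free of contact at the target, so I'm closing.

```bash
python3 -m inch '[[55,0,0,0,0],[45,0,0,0,0],[30,0,0,0,0],[30,0,0,0,0],[30,0,0,0,0]]'
python3 loc.py | grep wrist
```

```text
clock: 22.23
tcp_pos: [0.5559, -0.1078, 0.0492]
ee_rot: [[-0.863, -0.004, 0.506], [0.016, 0.999, 0.035], [-0.505, 0.038, -0.862]]
contact_force: [-2.3, 5.2, 6.3]
finger_gap: 0.0346
grasp_force: 76.9
wrist relay_mid []
wrist relay [[0.5657, -0.105, 0.0613], [0.5657, -0.105, 0.0613]]
wrist mask 0.88 2206 285 362 296 340 ((323.5, 318.0), (44.0, 77.0), 90.0)
```

```bash
python3 -m inch '[[30,0,-0.1,0.5,0],[30,0,0,1,0],[30,0,0,2,0],[30,0,0,3,0],[30,0,0,0,0]]'
python3 -m inch '[[30,-0.5,0,3,0],[30,-1,0,3,0],[30,-1,0,3,0],[30,-1,0,3,0],[30,0,0,0,0]]'
python3 loc.py | grep -v proj
```

```text
clock: 23.55
tcp_pos: [0.5576, -0.1115, 0.1175]
ee_rot: [[-0.86, -0.002, 0.511], [0.014, 1.0, 0.027], [-0.51, 0.031, -0.859]]
contact_force: [1.6, -0.7, 0.6]
finger_gap: 0.0343
grasp_force: 67.0
clock: 23.97
tcp_pos: [0.5231, -0.112, 0.2413]
ee_rot: [[-0.857, -0.002, 0.516], [0.012, 1.0, 0.025], [-0.516, 0.028, -0.856]]
contact_force: [1.3, -0.5, 0.7]
finger_gap: 0.0347
grasp_force: 67.0
wrist relay_mid [[0.5216, -0.1099, 0.2411], [0.535, -0.1123, 0.2618], [0.5216, -0.1099, 0.2411], [0.535, -0.1123, 0.2618]]
wrist relay [[0.5341, -0.1129, 0.2596], [0.5341, -0.1129, 0.2596]]
wrist mask 0.95 2793 508 578 0 65 ((542.8617553710938, 27.785892486572266), (63.697715759277344, 53.71217346191406), 46.84760665893555)
wrist mask 0.68 7880 286 361 224 351 ((323.4999694824219, 287.5), (74.99998474121094, 126.99998474121094), -0.0)
wrist mask 0.66 1574 142 193 131 173 ((167.86468505859375, 150.8588104248047), (54.34107208251953, 36.66123962402344), 12.52880859375)
scene relay_mid [[0.5186, -0.1094, 0.2335], [0.5186, -0.1094, 0.2335]]
scene relay [[0.5335, -0.1052, 0.2516], [0.5335, -0.1052, 0.2516
[... 205 characters left out ...]
0), 90.0)
scene mask 0.47 217 319 331 155 176 ((325.0, 165.5), (21.0, 12.0), 90.0)
top relay_mid [[0.5227, -0.1116, 0.2344], [0.5227, -0.1116, 0.2344]]
top relay [[0.5359, -0.1112, 0.2526], [0.5359, -0.1112, 0.2526]]
top mask 0.77 318 334 350 201 223 ((342.0, 212.0), (22.0, 16.0), 90.0)
top mask 0.77 222 249 268 219 238 ((259.36883544921875, 228.55734252929688), (20.741973876953125, 12.675652503967285), 39.80556869506836)
top mask 0.71 226 394 415 174 190 ((404.50006103515625, 181.50001525878906), (19.230182647705078, 14.758047103881836), 26.56505012512207)
top mask 0.61 4886 282 399 163 228 ((339.95941162109375, 196.4755096435547), (117.0852279663086, 64.77030944824219), 1.3478872776031494)
```

```bash
python3 -m inch '[[30,-0.7,4,0,0],[30,-0.7,4,0,0],[30,-0.7,4,0,0],[30,-0.7,4,0,0],[30,-0.7,4,0,0]]'
python3 -m inch '[[30,-0.7,4,-1,0],[30,-0.7,4,-1,0],[30,-0.7,4,-1,0],[30,-0.7,4,-1,0],[30,-0.7,4,-1,0]]'
python3 -m inch '[[30,0,0,-3,0],[30,0,0,-3,0],[30,0,0,0,0]]'
python3 -c "
from h import *
print(sense()['joint_pos'])
snapshot('top');snapshot('scene')
for c in('top','scene'):
  for q in('relay_mid','relay','tray_floor','tray'): print(c,q,[np.round(d['xyz'],3).tolist() for d in spot_point(c,q)][:4])"
```

```text
clock: 25.28
tcp_pos: [0.4851, 0.0912, 0.2338]
ee_rot: [[-0.862, -0.001, 0.507], [0.017, 0.999, 0.031], [-0.506, 0.035, -0.862]]
contact_force: [0.4, 0.2, -1.3]
finger_gap: 0.0346
grasp_force: 67.0
clock: 25.7
tcp_pos: [0.45, 0.2914, 0.1836]
ee_rot: [[-0.862, -0.003, 0.506], [0.016, 0.999, 0.033], [-0.506, 0.036, -0.862]]
contact_force: [1.0, -0.4, -0.0]
finger_gap: 0.0343
grasp_force: 67.0
clock: 25.95
tcp_pos: [0.4461, 0.2881, 0.1163]
ee_rot: [[-0.869, -0.003, 0.495], [0.011, 1.0, 0.027], [-0.494, 0.029, -0.869]]
contact_force: [-2.1, -1.8, -3.3]
finger_gap: 0.0344
grasp_force: 67.0
[ 0.479  -0.0865  2.276  -0.4291  0.5125 -0.7585]
top relay_mid [[0.646, -0.291, 0.009], [0.5, 0.099, 0.012], [0.45, 0.288, 0.114]]
top relay [[0.488, 0.088, 0.018], [0.636, -0.309, 0.012], [0.46, 0.288, 0.135]]
top tray_floor [[0.428, 0.273, 0.003]]
top tray [[0.429, 0.267, -0.0]]
scene relay_mid [[0.503, 0.098, 0.015], [0.642, -0.287, 0.012], [0.446, 0.288, 0.121], [0.427, 0.265, -0.001]]
scene relay [[0.462, 0.293, 0.142], [0.488, 0.087, 0.014], [0.634, -0.312, 0.015]]
scene tray_floor [[0.427, 0.27, 0.001]]
scene tray [[0.423, 0.265, -0.003]]
```

```bash
python3 -m inch '[[30,-0.4,-0.5,-3,0],[30,-0.3,-0.5,-2.5,0],[30,0,0,-1,0],[30,0,0,0,0]]'
python3 -m inch '[[30,0,0,-0.6,0],[30,0,0,0,0]]'
python3 -m inch '[[30,0,0,-0.5,0],[30,0,0,0,0]]'
```

```text
clock: 26.78
tcp_pos: [0.4417, 0.2776, 0.0553]
ee_rot: [[-0.866, -0.001, 0.5], [0.015, 0.999, 0.028], [-0.5, 0.032, -0.865]]
contact_force: [-0.7, 0.2, -1.1]
finger_gap: 0.0342
grasp_force: 67.0
clock: 26.95
tcp_pos: [0.4445, 0.2793, 0.0529]
ee_rot: [[-0.863, -0.002, 0.506], [0.016, 0.999, 0.032], [-0.506, 0.035, -0.862]]
contact_force: [-0.6, 0.1, -2.0]
finger_gap: 0.0344
grasp_force: 67.0
clock: 27.12
tcp_pos: [0.4443, 0.2794, 0.0479]
ee_rot: [[-0.863, -0.003, 0.506], [0.016, 0.999, 0.032], [-0.506, 0.035, -0.862]]
contact_force: [-0.8, 0.6, -1.1]
finger_gap: 0.0345
grasp_force: 67.0
```

```bash
python3 -m inch '[[30,-0.3,-0.3,-0.6,0],[30,0,0,0,0]]'
python3 -m inch '[[30,-0.2,-0.2,-0.5,0],[30,0,0,0,0]]'
python3 -m inch '[[30,0,0,-0.4,0],[30,0,0,0,0]]'
```

```text
clock: 27.28
tcp_pos: [0.4399, 0.2755, 0.0406]
ee_rot: [[-0.864, -0.002, 0.504], [0.015, 0.999, 0.03], [-0.504, 0.034, -0.863]]
contact_force: [-1.1, -1.0, -1.1]
finger_gap: 0.0344
grasp_force: 67.0
clock: 27.45
tcp_pos: [0.4379, 0.2735, 0.0354]
ee_rot: [[-0.864, -0.002, 0.504], [0.015, 0.999, 0.03], [-0.503, 0.034, -0.863]]
contact_force: [0.1, -0.5, -1.3]
finger_gap: 0.0344
grasp_force: 67.0
clock: 27.62
tcp_pos: [0.4385, 0.2739, 0.0318]
ee_rot: [[-0.863, -0.002, 0.504], [0.015, 0.999, 0.031], [-0.504, 0.034, -0.863]]
contact_force: [0.3, 0.2, -1.8]
finger_gap: 0.0348
grasp_force: 67.0
```

```bash
python3 -m inch '[[30,0,0,-0.3,0],[30,0,0,0,0]]' | sed -n '2p;4p'
python3 -m inch '[[30,0,0,-0.3,0],[30,0,0,0,0]]'| sed -n '2p;4p'
python3 -m inch '[[38,0,0,0,0],[45,0,0,0,0],[55,0,0,0,0],[65,0,0,0,0],[65,0,0,0,0]]'
python3 -m inch '[[65,-0.9,0,1.6,0],[65,-1.2,0,3,0],[65,0,0,4,0],[65,0,0,4,0],[65,0,0,0,0]]'
python3 -c "
from h import *
for c in('top','scene'):
  snapshot(c)
  for q in('relay_mid','relay'): print(c,q,[np.round(d['xyz'],3).tolist() for d in spot_point(c,q)][:4])"
```

```text
tcp_pos: [0.4387, 0.274, 0.029]
contact_force: [-0.2, 0.2, -1.3]
tcp_pos: [0.4404, 0.2747, 0.0281]
contact_force: [1.3, -1.1, 3.1]
clock: 28.37
tcp_pos: [0.4385, 0.274, 0.026]
ee_rot: [[-0.863, -0.002, 0.504], [0.015, 0.999, 0.031], [-0.504, 0.035, -0.863]]
contact_force: [0.5, -0.4, -0.3]
finger_gap: 0.0554
grasp_force: 0.0
clock: 28.78
tcp_pos: [0.4223, 0.277, 0.1627]
ee_rot: [[-0.855, -0.005, 0.519], [0.018, 0.999, 0.039], [-0.518, 0.043, -0.854]]
contact_force: [2.2, 0.1, 0.8]
finger_gap: 0.0559
grasp_force: 0.0
top relay_mid [[0.645, -0.291, 0.015], [0.46, 0.273, 0.021], [0.5, 0.101, 0.013]]
top relay [[0.477, 0.274, 0.032], [0.49, 0.086, 0.014]]
scene relay_mid [[0.64, -0.286, 0.013], [0.5, 0.094, 0.014], [0.452, 0.277, 0.026]]
scene relay [[0.489, 0.085, 0.014], [0.48, 0.278, 0.033], [0.633, -0.306, 0.013]]
```

The relay lies in the tray, but its blades seem to rest over the back rim at x≈0.487. I'll take it up again and set it down 25 mm nearer the robot.

```bash
python3 -m inch '[[68,0,0,-3,0],[68,0,0,-3,0],[68,1,0,-2,0],[68,1.1,0,-2.2,0],[68,0,0,0,0]]'
python3 -m inch '[[68,1.1,0,-1.8,0],[68,0,0,-0.8,0],[68,0,0,0,0]]'
```

```text
clock: 29.5
tcp_pos: [0.4358, 0.2718, 0.0435]
ee_rot: [[-0.869, -0.001, 0.495], [0.014, 1.0, 0.026], [-0.495, 0.029, -0.868]]
contact_force: [-0.1, -0.6, -0.2]
finger_gap: 0.0583
grasp_force: 0.0
clock: 29.75
tcp_pos: [0.4483, 0.2731, 0.022]
ee_rot: [[-0.865, -0.002, 0.501], [0.015, 0.999, 0.029], [-0.501, 0.032, -0.865]]
contact_force: [-0.3, -0.4, -0.8]
finger_gap: 0.0586
grasp_force: 0.0
```

```bash
python3 -m inch '[[55,0.2,0,0.2,0],[45,0,0,0,0],[30,0,0,0,0],[30,0,0,0,0],[30,0,0,0,0]]'
python3 -m inch '[[30,0,0,1,0],[30,-1.2,0,0.5,0],[30,-1.2,0,0,0],[30,-0.6,0,0,0],[30,0,0,0,0]]'
python3 -c "
from h import *
for c in('top','scene'):
  snapshot(c)
  for q in('relay_mid','relay'): print(c,q,[np.round(d['xyz'],3).tolist() for d in spot_point(c,q)][:4])"
```

```text
clock: 30.17
tcp_pos: [0.4523, 0.2745, 0.028]
ee_rot: [[-0.862, -0.003, 0.507], [0.016, 0.999, 0.032], [-0.507, 0.036, -0.861]]
contact_force: [-4.5, 0.4, 7.4]
finger_gap: 0.0342
grasp_force: 59.5
clock: 30.58
tcp_pos: [0.4196, 0.2737, 0.0404]
ee_rot: [[-0.864, -0.003, 0.503], [0.014, 0.999, 0.031], [-0.503, 0.034, -0.864]]
contact_force: [0.4, -0.2, -1.3]
finger_gap: 0.0338
grasp_force: 60.4
top relay_mid [[0.502, 0.103, 0.014], [0.426, 0.271, 0.037], [0.644, -0.29, 0.013]]
top relay [[0.445, 0.273, 0.04], [0.632, -0.308, 0.015], [0.492, 0.086, 0.014]]
scene relay_mid [[0.497, 0.1, 0.017], [0.423, 0.275, 0.038], [0.643, -0.287, 0.013], [0.612, -0.119, 0.08]]
scene relay [[0.45, 0.275, 0.047], [0.486, 0.084, 0.012], [0.634, -0.31, 0.013]]
```

```bash
python3 -m inch '[[30,0.3,0,-0.7,0],[30,0,0,-0.6,0],[30,0,0,0,0]]'
python3 -m inch '[[38,0,0,0,0],[45,0,0,0,0],[55,0,0,0,0],[65,0,0,0,0],[65,0,0,0,0]]'
python3 -m inch '[[65,-0.9,0,1.6,0],[65,-1.2,0,3,0],[65,0,0,4,0],[65,0,0,4,0],[65,0,0,4,0]]'
python3 -c "
from h import *
for c in('top','scene'):
  snapshot(c)
  for q in('relay_mid','relay','lid_edge','lid_hinge','seat'): print(c,q,[np.round(d['xyz'],3).tolist() for d in spot_point(c,q)][:4])"
```

```text
clock: 31.13
tcp_pos: [0.4255, 0.2742, 0.0282]
ee_rot: [[-0.863, -0.003, 0.505], [0.015, 0.999, 0.032], [-0.505, 0.035, -0.862]]
contact_force: [0.6, -0.4, -1.7]
finger_gap: 0.0339
grasp_force: 60.4
clock: 31.55
tcp_pos: [0.425, 0.2742, 0.0288]
ee_rot: [[-0.863, -0.003, 0.506], [0.016, 0.999, 0.032], [-0.505, 0.035, -0.862]]
contact_force: [-0.6, -0.1, 0.2]
finger_gap: 0.0551
grasp_force: 0.0
clock: 31.97
tcp_pos: [0.4029, 0.274, 0.196]
ee_rot: [[-0.863, -0.004, 0.505], [0.015, 0.999, 0.032], [-0.504, 0.035, -0.863]]
contact_force: [1.2, 0.3, -0.0]
finger_gap: 0.0555
grasp_force: 0.0
top relay_mid [[0.44, 0.272, 0.018], [0.505, 0.101, 0.014], [0.646, -0.289, 0.01]]
top relay [[0.634, -0.307, 0.015], [0.491, 0.087, 0.014], [0.458, 0.273, 0.019]]
top lid_edge [[0.602, -0.099, 0.302]]
top lid_hinge [[0.648, -0.1, 0.159], [0.575, -0.101, 0.001]]
top seat [[0.615, -0.112, 0.08]]
scene relay_mid [[0.434, 0.275, 0.02], [0.602, -0.102, 0.301], [0.646, -0.286, 0.013], [0.501, 0.097, 0.015]]
scene relay [[0.46, 0.273, 0.024], [0.63, -0.308, 0.013], [0.488, 0.086, 0.016], [0.427, 0.264, -0.001]]
scene lid_edge [[0.602, -0.1, 0.3]]
scene lid_hinge [[0.65, -0.097, 0.16]]
scene seat [[0.61, -0.116, 0.078]]
```

The relay lies flat and wholly inside the tray. Now the lid: I'll work out the push path and how near the tank stands behind it.

```bash
python3 - <<'E'
from h import *
for uv in [(262,167),(275,166),(240,164)]:
    o,d=ray('top',uv)
    for z in (0,.1): t=(z-o[2])/d[2];print(uv,z,(o+t*d).round(3))
H=np.array([.649,.159]);tx=np.array([-.863,-.505]);tz=np.array([.505,-.863])
for th,L in [(108.3,.15),(115,.147),(125,.145),(135,.143),(145,.142),(155,.142),(165,.143),(175,.145),(185,.147),(195,.149),(203,.15),(210,.15)]:
    a=np.radians(th);p=H+L*np.array([np.cos(a),np.sin(a)]);print(th,p.round(4),'tcp',(p-.011*tx).round(4))
E
python3 -m inch '[[0,0,-4,4,0],[0,0,-4,4,0],[0,0,-4,4,0],[0,0,-4,4,0],[0,0,-4,4,0]]'
python3 -m inch '[[0,3,-2.8,0,0],[0,3,-2.8,0,0],[0,3,-2.8,0,0],[0,3,-2.8,0,0],[0,3,-2.8,0,0]]'
```

```text
(262, 167) 0 [0.674 0.101 0.   ]
(262, 167) 0.1 [0.652 0.088 0.1  ]
(275, 166) 0 [0.677 0.065 0.   ]
(275, 166) 0.1 [0.655 0.055 0.1  ]
(240, 164) 0 [0.68  0.163 0.   ]
(240, 164) 0.1 [0.658 0.145 0.1  ]
108.3 [0.6019 0.3014] tcp [0.6114 0.307 ]
115 [0.5869 0.2922] tcp [0.5964 0.2978]
125 [0.5658 0.2778] tcp [0.5753 0.2833]
135 [0.5479 0.2601] tcp [0.5574 0.2657]
145 [0.5327 0.2404] tcp [0.5422 0.246 ]
155 [0.5203 0.219 ] tcp [0.5298 0.2246]
165 [0.5109 0.196 ] tcp [0.5204 0.2016]
175 [0.5046 0.1716] tcp [0.514  0.1772]
185 [0.5026 0.1462] tcp [0.5121 0.1517]
195 [0.5051 0.1204] tcp [0.5146 0.126 ]
203 [0.5109 0.1004] tcp [0.5204 0.1059]
210 [0.5191 0.084 ] tcp [0.5286 0.0896]
clock: 32.98
tcp_pos: [0.4032, 0.1261, 0.3427]
ee_rot: [[-0.863, -0.005, 0.505], [0.014, 0.999, 0.032], [-0.505, 0.035, -0.862]]
contact_force: [1.1, -1.3, 0.7]
finger_gap: 0.0002
grasp_force: 0.0
clock: 33.4
tcp_pos: [0.555, -0.0154, 0.3415]
ee_rot: [[-0.863, -0.001, 0.505], [0.017, 0.999, 0.031], [-0.505, 0.035, -0.862]]
contact_force: [0.0, 0.3, 0.6]
finger_gap: -0.0002
grasp_force: 0.0
```

```bash
python3 -m inch '[[0,0,-1,4,0],[0,3,-2.5,0.5,0],[0,3,-2.5,0.5,0],[0,3,-2.5,0.5,0],[0,0,0,0,0]]'
python3 -m inch '[[0,-0.3,0,-3.4,0],[0,-0.3,0,-3.4,0],[0,-0.3,0,-3.2,0],[0,0,0,0,0]]'
```

```text
clock: 33.82
tcp_pos: [0.6475, -0.103, 0.394]
ee_rot: [[-0.864, 0.002, 0.503], [0.019, 0.999, 0.029], [-0.503, 0.035, -0.864]]
contact_force: [-0.4, 0.4, -1.3]
finger_gap: 0.0002
grasp_force: 0.0
clock: 34.15
tcp_pos: [0.6303, -0.0965, 0.2854]
ee_rot: [[-0.872, -0.002, 0.49], [0.018, 0.999, 0.037], [-0.49, 0.041, -0.871]]
contact_force: [-1.6, -0.4, -1.9]
finger_gap: 0.0005
grasp_force: 0.0
```

```bash
python3 -m inch '[[0,-1.5,0,0,0],[0,-1.7,0,0,0],[0,-1.4,0,-0.4,0],[0,-1.6,0,-1,0],[0,-1.7,0,-1.6,0]]'
python3 -m inch '[[0,-1.5,0,-2,0],[0,-1.2,0,-2.1,0],[0,-0.9,0,-2.3,0],[0,0,0,0,0]]'
python3 -c "
from h import *
for c in('scene','top'):
  snapshot(c);print(c,[(np.round(d['xyz'],3).tolist(),round(d['conf'],2)) for d in spot_point(c,'lid_edge')])"
```

```text
clock: 34.57
tcp_pos: [0.5573, -0.0989, 0.2716]
ee_rot: [[-0.859, -0.003, 0.512], [0.014, 0.999, 0.029], [-0.512, 0.032, -0.859]]
contact_force: [1.1, -1.4, 1.2]
finger_gap: 0.0001
grasp_force: 0.3
clock: 34.9
tcp_pos: [0.5169, -0.0969, 0.199]
ee_rot: [[-0.866, -0.002, 0.499], [0.017, 0.999, 0.034], [-0.499, 0.038, -0.866]]
contact_force: [-0.7, 0.3, 0.1]
finger_gap: 0.0
grasp_force: 0.0
scene [([0.498, -0.104, 0.19], 0.66), ([0.427, 0.269, 0.004], 0.55)]
top [([0.5, -0.099, 0.187], 0.95)]
```

```bash
python3 -m inch '[[0,-0.7,0,-2.4,0],[0,-0.2,0,-2.4,0],[0,0.2,0,-2.4,0],[0,0.3,0,-1,0],[0,0,0,0,0]]'
python3 -m inch '[[0,0.3,0,-0.7,0],[0,0.2,0,-0.5,0],[0,0,0,0,0]]'
```

```text
clock: 35.52
tcp_pos: [0.5161, -0.098, 0.1198]
ee_rot: [[-0.864, -0.003, 0.503], [0.016, 0.999, 0.033], [-0.503, 0.036, -0.863]]
contact_force: [-0.7, -0.6, 0.2]
finger_gap: 0.0001
grasp_force: 0.0
clock: 35.77
tcp_pos: [0.5218, -0.0985, 0.1094]
ee_rot: [[-0.862, -0.003, 0.506], [0.015, 0.999, 0.031], [-0.506, 0.034, -0.862]]
contact_force: [-0.2, 0.2, -0.5]
finger_gap: 0.0002
grasp_force: 0.0
```

```bash
for i in 1; do python3 -m inch '[[0,-0.1,0,-0.6,0],[0,0,0,0,0]]'| sed -n '2p;4p'; python3 -m inch '[[0,0,0,-0.5,0],[0,0,0,0,0]]'| sed -n '2p;4p'; python3 -m inch '[[0,0.1,0,-0.4,0],[0,0,0,0,0]]'| sed -n '2p;4p';python3 -m inch '[[0,0.1,0,-0.3,0],[0,0,0,0,0]]'| sed -n '2p;4p'; done
```

```text
tcp_pos: [0.5202, -0.0984, 0.103]
contact_force: [-0.3, 0.2, 1.8]
tcp_pos: [0.5212, -0.0987, 0.0993]
contact_force: [0.2, 0.5, 2.1]
tcp_pos: [0.5224, -0.0988, 0.0957]
contact_force: [-1.9, 1.3, 7.9]
tcp_pos: [0.5218, -0.0982, 0.0907]
contact_force: [0.3, -0.3, -1.0]
```

```bash
python3 -m inch '[[0,0.1,0,-0.2,0],[0,0,0,0,0]]'| sed -n '2p;4p'; python3 -m inch '[[0,0.1,0,-0.3,0],[0,0,0,0,0]]'| sed -n '2p;4p'; python3 -m inch '[[0,0.1,0,-0.3,0],[0,0,0,0,0]]'| sed -n '2p;4p'
```

```text
tcp_pos: [0.5226, -0.0981, 0.0883]
contact_force: [0.2, -0.3, 0.3]
tcp_pos: [0.5232, -0.0981, 0.0877]
contact_force: [-31.5, 0.1, 31.0]
tcp_pos: [0.5237, -0.0981, 0.0872]
contact_force: [-64.6, 0.9, 62.6]
```

The lid is on its stop (the bolt ran over at 8 N and the force then dropped). I'm backing off and checking everything.

```bash
python3 -m inch '[[0,-0.3,0,1,0],[0,-1,0,3,0],[0,-2,0,3,0],[0,-2,0,3,0],[0,-2,0,3,0]]'| sed -n '2p;4p'
python3 -m inch '[[0,-2,0,3,0],[0,0,3,3,0],[0,0,4,0,0],[0,0,4,0,0],[0,0,0,0,0]]'| sed -n '1,2p;4p'
python3 -c "
from h import *
for c in('top','scene'):
  im=snapshot(c);cv2.imwrite(f'pics/end_{c}.png',im)
  for q in('relay_mid','relay','lid_edge','lid_hinge','tray_floor','glass','beaker','tape_roll'): print(c,q,[np.round(d['xyz'],3).tolist() for d in spot_point(c,q)][:4])"
```

```text
tcp_pos: [0.4505, -0.0977, 0.2132]
contact_force: [-0.8, -0.1, 0.6]
clock: 37.77
tcp_pos: [0.431, 0.0188, 0.2728]
contact_force: [0.4, 0.4, -0.8]
top relay_mid [[0.502, 0.098, 0.014], [0.644, -0.29, 0.014], [0.437, 0.269, 0.016]]
top relay [[0.49, 0.087, 0.016], [0.458, 0.272, 0.018], [0.63, -0.306, 0.015]]
top lid_edge [[0.517, -0.102, 0.087]]
top lid_hinge [[0.65, -0.1, 0.154]]
top tray_floor [[0.429, 0.272, 0.003]]
top glass [[0.645, 0.22, 0.002]]
top beaker [[0.587, -0.418, -0.002]]
top tape_roll [[0.448, -0.404, 0.002], [0.43, 0.268, 0.002]]
scene relay_mid [[0.433, 0.275, 0.019], [0.642, -0.287, 0.013], [0.499, 0.1, 0.013]]
scene relay [[0.459, 0.275, 0.021], [0.632, -0.31, 0.014], [0.488, 0.088, 0.013]]
scene lid_edge [[0.515, -0.102, 0.083]]
scene lid_hinge [[0.648, -0.097, 0.158]]
scene tray_floor [[0.426, 0.269, 0.005]]
scene glass [[0.644, 0.228, 0.002]]
scene beaker [[0.588, -0.409, -0.001]]
scene tape_roll [[0.448, -0.403, -0.002]]
```

```bash
python3 -c "from rig import *; print(hand_in())"
```

```text
the job is handed in; nothing more can be done
None
```

The relay is out of its socket and lies flat in the metal tray, the lid is shut and appears latched, and the job is handed in. The relay tipped forward inside the box once while I was re-gripping it. My last push on the lid's stop reached about 90 N through the fingertips before I backed off. The latch is judged from the force drop at 8 N and the lid's shut position, the socket's seating from the camera pictures, and the candle glass, beaker and tape have not moved.

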